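# Stand the fallen stain bottle up and close the row

## Task

A stain bottle with a red cap has fallen over in the lane of the grey reagent tray. Pick it up and stand it upright in the lane between the blue-capped bottle and the short green-lidded jar, setting it down rather than dropping it, and let go of it. Then push the orange follower along the lane until all three stand upright, snug together and held pressed between it and the sprung black backstop pad, without ramming it, knocking the other two over or disturbing the slide box, calculator and specimen cup.

Things in the scene. Friction and masses are not known exactly. Their poses are not given: they have to be found in the camera images.
- tray: Grey reagent tray, fixed, turned about z. Origin on the bench; y along the lane, z up. Lane floor 6 mm above the bench, x from -28 to +28 mm; side lips 10 mm wide, tops 12 mm above the bench. Open at the +y end. Order along +y: end wall, sprung pad, blue-capped bottle, lying bottle (base towards the blue one, cap towards +y), jar, follower. The gap the bottle lies in is at least 170 mm long.
- lane_end (a point): Foot of the end wall's inner face, tray y = -235 mm, 6 mm above the bench; wall 66 mm high. Before it stands a black pad (52 mm wide, top 58 mm above the bench) on springs, the backstop of the row. Its carrier is set differently each time: pad face at tray y -210 to -175 mm, not measured, so feel for it. The pad gives 6 mm at about 1 to 6 N, then is solid.
- fallen: Amber bottle, red cap and label band, 125 mm long, lying along the lane (it may roll to a lip). Origin at the centre of its base, z from base to cap. Body 50 mm diameter from 0 to 85 mm, shoulder to 97, cap 32 mm diameter from 97 to 125. 0.14 to 0.28 kg, centre of mass 55 mm up. Gripped with the tool leaning 45 degrees over its cap, it stands when the tool leans 45 degrees the other way.
- neighbour: Amber stain bottle with blue cap, same shape and size (50 mm diameter, 125 mm high), standing in the lane 3 to 48 mm off the pad. 0.14 to 0.28 kg. Origin at the centre of its base, z up.
- jar: Short white jar with green lid, 50 mm diameter, 60 mm high, about 0.16 kg, standing in the lane beyond the cap of the fallen bottle. Origin at the centre of its base, z up.
- follower (a joint): Travel of the orange follower towards the pad, m: 0 at the open end (face at tray y = +165 mm), up to 0.24; face at tray y = 165 mm minus travel. About 6 N of friction holds it where it is left, even against the pad's springs. Pushing it with the sliding row takes up to about 13 N; against the pad the force climbs further, then steeply once the pad is solid. Over 40 N is ramming.
- follower_face (a point): Centre of the follower's face that meets the jar, 34.5 mm above the bench. Its upright plate: 52 mm wide, 10 mm thick (from this face towards tray +y), top 62 mm above the bench. Behind it a foot to 36 mm from the face, 13 mm above the bench, with a rib 17 to 23 mm either side of the middle, 28 mm above the bench. Push on the back of the plate, fingers closed, from above.
- slidebox: Bystander: blue slide box, 85 x 110 x 36 mm, origin under its centre.
- calculator: Bystander: black desk calculator, 90 x 140 x 16 mm, origin under its centre.
- cup: Bystander: white specimen cup with yellow lid, 64 mm diameter, 69 mm high, origin under its centre.

How it is judged:
By the outcome, as a careful person would: the job done as asked, in the order asked, and still so for the second after the job is handed in, with the robot touching nothing.
It also fails if it takes over 64 s, if anything falls off the work surface, if the arm or the gripper's body presses on something with over 40 N, if the wrist force passes 120 N, or if a joint passes its speed limit or range.

## Robot

A 7-joint arm with a two-finger parallel gripper is mounted at the origin on the work surface. World frame = base frame: x ahead of the robot, y to its left, z up, the work surface at z = 0. Lengths are in m, angles in rad, forces in N, time in s.
With the tool pointing down it reaches from about 0.425 to 0.925 m from the base axis. Payload 6.8 kg.
Tool frame: the origin (TCP) lies on the centre line of the jaws, within the pads' length; the fingertips stand 8 mm ahead of it and the grasp point (between the pads) lies 11 mm behind it (r.finger_overhang is the distance from the TCP to the fingertips, in m); x points along the fingers, z is the direction in which the jaws open and shut, and the axes are right-handed (so a half turn about x gives the same grasp; the last joint's range is limited). The gripper opens to 85 mm and grips with 20 to 120 N. Pads are 22 mm wide; open, the fingers measure 114 mm over their backs; the gripper's body (76 mm by 85 mm) begins 54 mm behind the grasp point. The pads swing forward as they close: fully open they stand 13 mm farther back than shut.
Start: joints at [-1.267, 0.477, 0.022, 1.555, -0.011, 1.109, -0.083], TCP at [0.27, 0.619, 0.239] pointing down, gripper open.
Joint ranges: [-2.96, 2.96], [-0.34, 2.1], [-1.41, 1.46], [0.24, 2.44], [-1.37, 4.51], [0.17, 1.92], [-2.96, 2.96]. Speed limits (rad/s): [2.39, 2.39, 3.14, 3.14, 3.14, 3.14, 3.14].

## Interface

Orientations are given as a rotation vector (axis times angle).
In Python, from bench import r gives the robot as it stands. The module is installed in compiled form; this text tells all that it offers.
- The arm moves only by the tool play_rows, never from a script. Its argument "plan" is a list of rows, each a list of 5 numbers: the opening, from -1 (shut) to 1 (fully open), then the shift along the world's x, y, z in m, then the turn about the world's z in rad. A call has 1 to 10 rows; each row is the pose to reach, as a shift and turn from the pose commanded when the call began; what a row does not reach only later rows make up. A row lasts 1/10 s, in which the tool goes at most 50 mm and 8.59 degrees, less where a joint would pass 70% of its speed; a pose out of reach is approached as far as the arm can. A call with a gripper value outside its range is refused whole. The fingers move at their own pace and stop on an object; "force" is the grip in N (left out, the last holds). Time passes only in rows, so rows that repeat a pose let the fingers close. It gives the time, the measured TCP pose, the force and the opening at its end, in the units of the state.
- r.get_obs(): the state, without advancing time (a new reading comes with each control period).
- r.grab_frame(name): name is "side" or "top"; returns a dict with "pixels" (420x560x3 uint8, blue, green, red), "z_map" (420x560 float32, m along the optical axis (not along the pixel's ray), 0 where there is no reading), "vfov" (degrees; the focal length in pixels is half the picture's height over the tangent of half this angle, whatever the lens; pixels are square), "cx", "cy" (the principal point, pixels), "R" (3x3) and "t" (3): a world point X has camera coordinates R X + t. Camera axes: x right, y down, z forward; pixel columns grow to the right and rows downward; lengths in m; the calibration is good to about 2 mm. A picture is of the moment at which its call begins.
- r.hand_in(): hands the job in, once; it reports no verdict.
Trained networks look in a picture, given as the dict that the camera call returned (one of the last four; its "shot" number tells which), for a name from the list of things; names that differ only in an ending like _2 or _b are one class to them, and where a whole thing is asked for, a point or a joint stands for the part that bears it (a point fixed in the world has none). Each returns a list of dicts, best first, with "conf" (0 to 1); they miss things now and then, are a little off and sometimes report something else, mostly with a low value. They report only what shows in the picture. A call takes as long as a camera call.
- r.outline_of(picture, label): "mask" (420x560 bool, what is visible of it) and "bbox" ([left, top, right, bottom] as shares, 0 to 1, of the picture: columns of its width, rows of its height, round what is visible of it).
- r.pinpoint(picture, label): "position" ([column, row] as shares, 0 to 1, of the picture: columns of its width, rows of its height: a listed point, or the origin of a listed thing).
The state is a dict: "clock": time; "joints": joint angles; "qvel": joint speeds; "tau": joint torques, N m; "tcp_pos": TCP position; "orientation": TCP orientation; "contact_force": force on the tool from outside, world axes, zero at the start; "moment": the same for the moment, N m; "grip_width": finger opening in m.
Only numpy, scipy, OpenCV 4.12 (cv2) and the standard library are available. Lean on these libraries where they do the work, as an engineer would, in place of code of your own. Each camera call takes 0.05 s, during which the arm holds its last target.

## Working session

There is one attempt and no reset: what is moved stays moved. The work goes in short steps, Python scripts to look and compute and a tool call to move; the robot and the scene stay as the last step left them, time stands still between calls to the robot, and variables do not carry over. Pictures are saved under pics/ and viewed, and the job is handed in when it is done.

Besides the shell and the picture viewer there is one more tool, called after "Request:" by a JSON object that holds its "api" and its "payload", one argument or row to a line. play_rows: Moves the arm, as the interface text tells. Its arguments: {"type":"object","properties":{"plan":{"type":"array","items":{"type":"array","items":{"type":"number"}}},"force":{"type":"number"}},"required":["plan"]}

```bash
mkdir -p pics; cat > h.py <<'E'
import numpy as np,cv2
from bench import r
def K(f):
    F=210/np.tan(np.radians(f['vfov'])/2); return F
def px2w(f,u,v,z=None,depth=None):
    F=K(f); d=np.array([(u-f['cx'])/F,(v-f['cy'])/F,1.]); R=np.array(f['R']);t=np.array(f['t'])
    C=-R.T@t; D=R.T@d
    s=(z-C[2])/D[2] if z is not None else depth
    return C+s*D
def cloud(f,mask):
    v,u=np.nonzero(mask&(f['z_map']>0)); d=f['z_map'][v,u]; F=K(f)
    P=np.stack([(u-f['cx'])/F*d,(v-f['cy'])/F*d,d],1)
    return (P-np.array(f['t']))@np.array(f['R'])
def w2px(f,X):
    c=np.array(f['R'])@np.array(X)+np.array(f['t']);F=K(f)
    return f['cx']+F*c[0]/c[2], f['cy']+F*c[1]/c[2]
E
python3 - <<'E'
from h import *
o=r.get_obs(); print({k:np.round(v,3) for k,v in o.items()})
for n in('side','top'):
    f=r.grab_frame(n); cv2.imwrite(f'pics/{n}0.png',f['pixels'])
    print(n,f['vfov'],f['cx'],f['cy'],-np.array(f['R']).T@f['t'])
    for l in('tray','fallen','neighbour','jar','follower','slidebox','calculator','cup'):
        q=r.outline_of(f,l)
        for m in q[:2]:
            P=cloud(f,m['mask']); print(l,round(m['conf'],2),np.round(m['bbox'],3),np.round(np.median(P,0),3),np.round(np.percentile(P,[2,98],axis=0),3).tolist())
    for l in('lane_end','follower_face','fallen','neighbour','jar','tray'):
        for q in r.pinpoint(f,l)[:1]: print('pt',l,round(q['conf'],2),np.round(np.array(q['position'])*[560,420],1), np.round(px2w(f,q['position'][0]*560,q['position'][1]*420,z={'lane_end':.006,'follower_face':.0345,'fallen':.031,'tray':0}.get(l,.006)),4))
E
```

```text
{'clock': np.float64(0.0), 'joints': array([-1.267,  0.478,  0.022,  1.556, -0.012,  1.109, -0.083]), 'qvel': array([-0.   ,  0.001, -0.001, -0.   , -0.003,  0.001, -0.001]), 'tau': array([ 0.0000e+00, -5.9646e+01,  1.6080e+00, -2.8120e+01,  1.2000e-02,
        9.0000e-03,  0.0000e+00]), 'tcp_pos': array([0.27 , 0.618, 0.238]), 'orientation': array([-0.902,  1.378,  0.9  ]), 'contact_force': array([-0.02 , -0.221,  0.033]), 'moment': array([ 0.024, -0.011, -0.018]), 'grip_width': np.float64(0.085)}
side 55.39799186558515 275.8666329551617 210.73321596250068 [0.42296039 0.57199374 0.4804788 ]
tray 0.93 [0.477 0.379 0.663 0.83 ] [0.476 0.141 0.013] [[0.428, -0.261, 0.003], [0.527, 0.197, 0.063]]
neighbour 0.9 [0.587 0.366 0.643 0.501] [ 0.465 -0.151  0.085] [[0.443, -0.172, 0.026], [0.49, -0.141, 0.132]]
jar 0.74 [0.534 0.59  0.59  0.698] [0.484 0.097 0.065] [[0.462, 0.063, 0.013], [0.51, 0.109, 0.068]]
jar 0.44 [0.564 0.473 0.627 0.604] [ 0.474 -0.04   0.047] [[0.45, -0.131, 0.013], [0.5, 0.005, 0.057]]
follower 0.73 [0.507 0.66  0.575 0.777] [0.491 0.143 0.029] [[0.466, 0.134, 0.009]
[... 1368 characters left out ...]
] [[0.465, 0.13, 0.01], [0.514, 0.166, 0.063]]
slidebox 0.84 [0.421 0.263 0.542 0.398] [0.708 0.011 0.035] [[0.663, -0.043, 0.013], [0.753, 0.066, 0.038]]
calculator 0.61 [0.255 0.26  0.392 0.391] [0.716 0.175 0.015] [[0.673, 0.108, 0.002], [0.761, 0.244, 0.018]]
cup 0.73 [0.674 0.259 0.744 0.371] [ 0.707 -0.203  0.068] [[0.681, -0.234, 0.001], [0.739, -0.175, 0.071]]
pt lane_end 0.71 [428.2 277.6] [ 0.4607 -0.2685  0.006 ]
pt follower_face 0.96 [197.  263.3] [0.4873 0.137  0.0345]
pt fallen 0.56 [347.7 273.1] [ 0.4706 -0.1246  0.031 ]
pt neighbour 0.6 [369.1 275.8] [ 0.4636 -0.165   0.006 ]
pt jar 0.72 [227.3 265.9] [0.4808 0.0885 0.006 ]
pt tray 0.89 [291.8 268.7] [ 0.4754 -0.0277  0.    ]
```

```bash
python3 - <<'E'
from h import *
f=r.grab_frame('top'); 
im=f['pixels'][220:330,140:460]; cv2.imwrite('pics/top_c.png',cv2.resize(im,None,fx=2.5,fy=2.5,interpolation=cv2.INTER_CUBIC))
# lane direction from lips: points with z 9..15mm
P=cloud(f,np.ones((420,560),bool)); 
v,u=np.nonzero(f['z_map']>0)
s=(P[:,2]>.0095)&(P[:,2]<.015)&(abs(P[:,0]-.477)<.07)&(P[:,1]>-.26)&(P[:,1]<.2)
L=P[s]; print(len(L))
# fit: iterate over direction maximizing alignment: edges
best=None
for a in np.radians(np.arange(-2,10,.1)):
    e=np.array([np.sin(a),np.cos(a)]); n=np.array([np.cos(a),-np.sin(a)])
    x=L[:,:2]@n; h,_=np.histogram(x,bins=np.arange(.3,.6,.002)); q=(h.astype(float)**2).sum()
    if best is None or q>best[0]: best=(q,a,np.percentile(x,[1,99]))
q,a,b=best;print(np.degrees(a),b,b.mean())
n=np.array([np.cos(a),-np.sin(a)]);e=np.array([np.sin(a),np.cos(a)])
for l in('fallen','neighbour','jar','follower'):
    m=r.outline_of(f,l)[0]; Q=cloud(f,m['mask']); 
    k=Q[:,2]>np.percentile(Q[:,2],98)-.008; T=Q[k]
    x=T[:,:2]@n-b.mean(); y=T[:,:2]@e
    print(l,'topz',round(np.percentile(Q[:,2],98),4),'x',np.round(np.percentile(x,[2,50,98]),4),'y',np.round(np.percentile(y,[2,50,98]),4))
for n_ in ('side','top'):
    f=r.grab_frame(n_)
    p=r.pinpoint(f,'lane_end')[0]['position']; w=px2w(f,p[0]*560,p[1]*420,z=.006)[:2]; print('lane_end',w@n-b.mean(),w@e)
E
```

```text
2760
4.300000000000006 [0.4385472 0.5140527] 0.4762999499433327
fallen topz 0.0566 x [-0.016   0.0009  0.0171] y [-0.0841 -0.0413  0.0027]
neighbour topz 0.1322 x [-0.0142  0.0001  0.0143] y [-0.1458 -0.1316 -0.1175]
jar topz 0.0675 x [-0.0218  0.0006  0.0224] y [0.0965 0.1185 0.1406]
follower topz 0.0627 x [-0.0235  0.0002  0.0252] y [0.1675 0.172  0.1773]
lane_end -0.0014092223478872068 -0.22960665756106294
lane_end 0.0006394082437299886 -0.23338575559521882
```

View pics/side0.png

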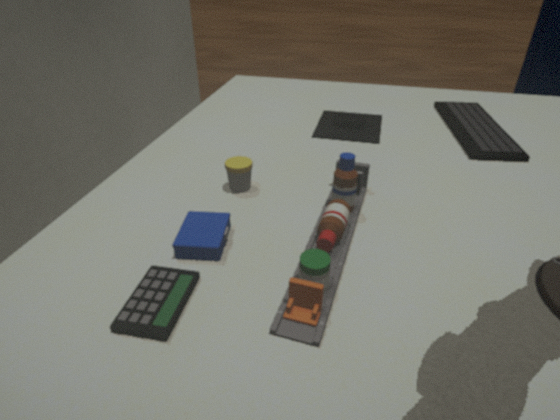

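View pics/top0.png

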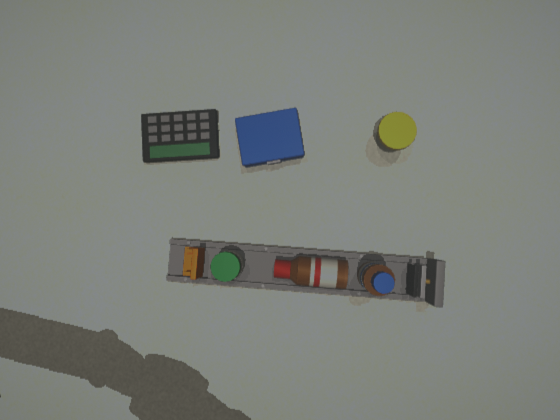

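```bash
ls pics
```

```text
side0.png
top0.png
top_c.png
```

```bash
cat >> h.py <<'E'
from scipy.spatial.transform import Rotation as Ro
A=np.radians(4.3); N=np.array([np.cos(A),-np.sin(A)]); Ee=np.array([np.sin(A),np.cos(A)]); X0=.4763
def W(e,x=0): return e*Ee+(X0+x)*N
def lane(p): p=np.array(p)[:2]; return p@Ee, p@N-X0
E
python3 - <<'E'
from h import *
o=r.get_obs(); M=Ro.from_rotvec(o['orientation']).as_matrix(); print(M.round(3)); 
z=M[:,2]; a=np.arctan2(z[1],z[0]); t=np.arctan2(N[1],N[0]); d=(t-a+np.pi/2)%np.pi-np.pi/2; print('turn',d, 'alt',d-np.sign(d)*np.pi)
p=W(.0275,.001); print(p, p-o['tcp_pos'][:2], o['clock'],r.finger_overhang)
E
```

```text
[[ 0.    -0.916  0.4  ]
 [ 0.     0.4    0.916]
 [-1.     0.     0.   ]]
turn -1.2339782204634073 alt 1.9076144331263858
[ 0.47801838 -0.00836476] [ 0.20781834 -0.62696005] 1.95 0.008
```

View pics/top_c.png

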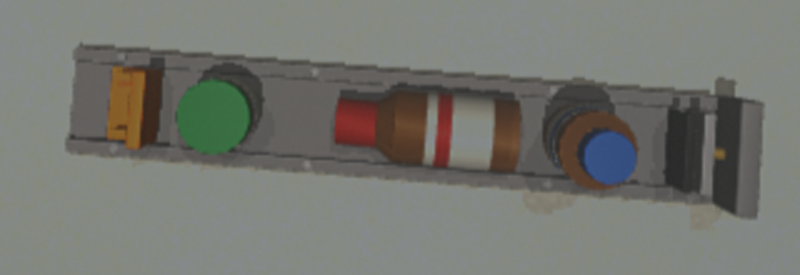

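Request:
{"api": "play_rows", "payload": {
  "plan": [
    [1,0.015,-0.045,0,-0.09],
    [1,0.03,-0.09,0,-0.18],
    [1,0.045,-0.134,0,-0.27],
    [1,0.06,-0.18,0,-0.36],
    [1,0.075,-0.224,0,-0.45],
    [1,0.09,-0.27,0,-0.54],
    [1,0.105,-0.315,0,-0.63],
    [1,0.12,-0.36,0,-0.72],
    [1,0.135,-0.404,0,-0.8],
    [1,0.15,-0.45,0,-0.89]
  ],
  "force": 20
}}

```text
clock: 2.95
tcp_pos: [0.4206, 0.167, 0.2397]
orientation: [-0.208, 1.56, 0.209]
contact_force: [1.1, 0.8, -0.1]
grip_width: 0.0851
```

Request:
{"api": "play_rows", "payload": {
  "plan": [
    [1,0.015,-0.045,0,-0.09],
    [1,0.03,-0.09,0,-0.18],
    [1,0.045,-0.134,0,-0.27],
    [1,0.058,-0.177,-0.02,-0.344],
    [1,0.058,-0.177,-0.06,-0.344],
    [1,0.058,-0.177,-0.1,-0.344],
    [1,0.058,-0.177,-0.13,-0.344],
    [1,0.058,-0.177,-0.13,-0.344]
  ]
}}

```text
clock: 3.75
tcp_pos: [0.4755, -0.0087, 0.1064]
orientation: [0.058, 1.577, -0.061]
contact_force: [-0.9, -0.6, 0.1]
grip_width: 0.0855
```

```bash
python3 - <<'E'
from h import *
f=r.grab_frame('side');o=r.get_obs(); print(o['tcp_pos'],lane(o['tcp_pos']),Ro.from_rotvec(o['orientation']).as_matrix()[:,2])
f=r.grab_frame('side');cv2.imwrite('pics/s1.png',cv2.resize(f['pixels'][120:330,200:480],None,fx=2.8,fy=2.8))
E
```

```text
[ 0.47706159 -0.0087214   0.10841172] (np.float64(0.027072620496319456), np.float64(7.264570451026575e-05)) [ 0.99715447 -0.07530742 -0.00342797]
```

View pics/s1.png

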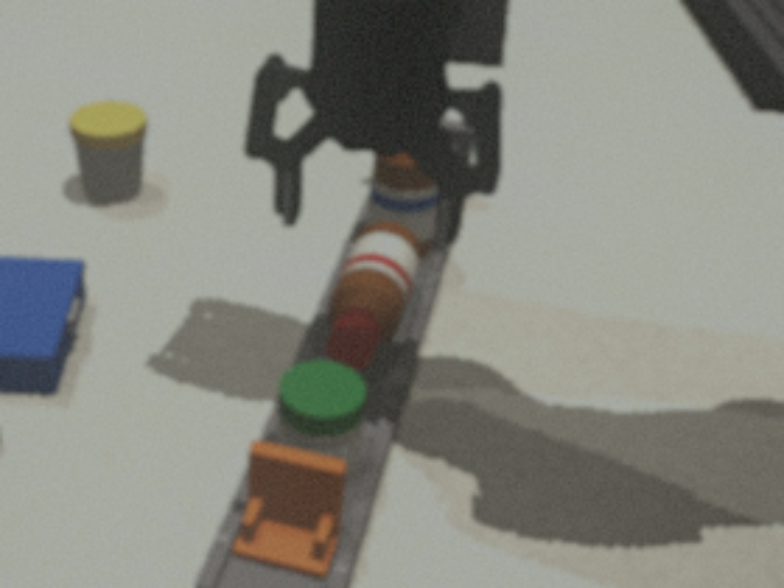

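Request:
{"api": "play_rows", "payload": {
  "plan": [
    [1,0,0,-0.035,0],
    [1,0,0,-0.065,0],
    [1,0,0,-0.08,0],
    [1,0,0,-0.085,0],
    [1,0,0,-0.085,0],
    [-1,0,0,-0.085,0],
    [-1,0,0,-0.085,0],
    [-1,0,0,-0.085,0],
    [-1,0,0,-0.085,0],
    [-1,0,0,-0.085,0]
  ],
  "force": 20
}}

```text
clock: 4.85
tcp_pos: [0.4786, -0.0082, 0.0247]
orientation: [0.059, 1.569, -0.058]
contact_force: [-0.3, 0.3, 4.1]
grip_width: 0.0311
```

Request:
{"api": "play_rows", "payload": {
  "plan": [
    [-1,0,0,0.002,0],
    [-1,0.0005,0.006,0.003,0],
    [-1,0.001,0.015,0.003,0],
    [-1,0.0018,0.025,0.003,0],
    [-1,0.0026,0.035,0.003,0],
    [-1,0.0034,0.045,0.003,0],
    [-1,0.0032,0.042,0.015,0],
    [-1,0.0028,0.037,0.027,0],
    [-1,0.0022,0.03,0.04,0],
    [-1,0.0022,0.03,0.04,0]
  ]
}}

```text
clock: 5.85
tcp_pos: [0.4815, 0.0196, 0.0665]
orientation: [0.062, 1.566, -0.061]
contact_force: [0.5, 0.3, -3.4]
grip_width: 0.031
```

```bash
python3 - <<'E'
from h import *
o=r.get_obs(); print(o['tcp_pos'],lane(o['tcp_pos']),o['contact_force'],o['moment'],o['grip_width'])
f=r.grab_frame('side');cv2.imwrite('pics/s2.png',cv2.resize(f['pixels'][120:330,200:480],None,fx=2.8,fy=2.8))
E
```

```text
[0.48153229 0.01958374 0.0665496 ] (np.float64(0.055633290979765423), np.float64(0.0024084795583433904)) [ 0.47867635  0.29955712 -3.42451578] [ 0.12137361 -0.01305874 -0.03318056] 0.031028780735408438
```

View pics/s2.png

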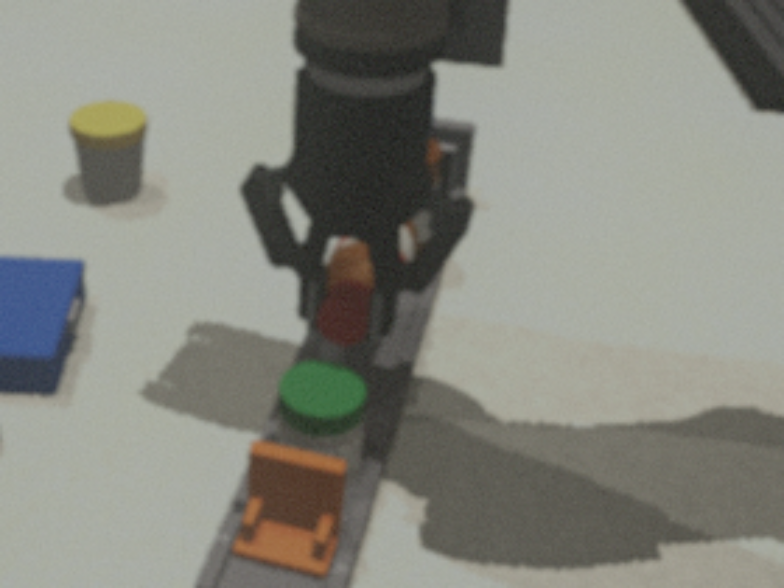

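```bash
cat >> h.py <<'E'
def prof(f,e0=-.1,e1=.1,x=.03):
    P=cloud(f,np.ones((420,560),bool)); e=P[:,:2]@Ee; xx=P[:,:2]@N-X0
    v,u=np.nonzero(f['z_map']>0); c=f['pixels'][v,u].astype(int)
    for a in np.arange(e0,e1,.01):
        k=(abs(xx)<x)&(e>=a)&(e<a+.01)&(P[:,2]>.012)&(P[:,2]<.14)&(c.max(1)-c.min(1)>15)
        if k.sum()>3: print(round(a,3),k.sum(),'z',np.round(np.percentile(P[k,2],[2,50,98]),3),'x',np.round(np.percentile(xx[k],[5,95]),3),'bgr',np.median(c[k],0))
E
python3 - <<'E'
from h import *
for n in('top','side'):
    f=r.grab_frame(n);print(n);prof(f)
    if n=='top': cv2.imwrite('pics/t2.png',cv2.resize(f['pixels'][200:350,140:460],None,fx=2.5,fy=2.5))
E
```

```text
top
-0.06 146 z [0.069 0.082 0.086] x [-0.019  0.022] bgr [47. 68. 96.]
-0.05 175 z [0.067 0.082 0.087] x [-0.02   0.024] bgr [45. 65. 92.]
-0.02 63 z [0.071 0.087 0.091] x [-0.019  0.023] bgr [ 54.  58. 130.]
-0.01 158 z [0.068 0.086 0.091] x [-0.021  0.024] bgr [ 40.5  44.5 124. ]
-0.0 122 z [0.073 0.088 0.092] x [-0.02   0.023] bgr [41.  64.5 95. ]
0.01 34 z [0.069 0.085 0.091] x [-0.001  0.025] bgr [38.  54.  76.5]
side
-0.06 7 z [0.068 0.073 0.076] x [-0.02  -0.016] bgr [61. 73. 91.]
-0.05 13 z [0.062 0.071 0.078] x [-0.022 -0.015] bgr [70. 82. 99.]
-0.04 4 z [0.069 0.076 0.079] x [-0.021 -0.017] bgr [108.5 119.5 126. ]
-0.02 5 z [0.07  0.075 0.079] x [-0.021  0.015] bgr [ 87.  91. 105.]
-0.01 10 z [0.075 0.081 0.088] x [-0.02   0.023] bgr [ 78.  85. 110.]
-0.0 19 z [0.081 0.089 0.091] x [0.005 0.022] bgr [ 94. 107. 124.]
0.01 28 z [0.083 0.09  0.093] x [0.002 0.022] bgr [ 57.   79.5 109. ]
0.02 54 z [0.084 0.091 0.094] x [-0.002  0.02 ] bgr [49.5 72.  99.5]
0.03 102 z [0.076 0.086 0.091] x [-0.007  0.019] bgr [49. 67. 94.]
0.04 43 z [0.078 0.084 0.09 ] x [-0.008  0.015] bgr [42. 49. 74.]
0.05 49 z [0.079 0.085 0.095] x [-0.01   0.014] bgr [40. 44. 66.]
0.06 243 z [0.061 0.079 0.131] x [-0.013  0.015] bgr [40. 45. 69.]
0.07 62 z [0.058 0.068 0.132] x [-0.012  0.015] bgr [42.  48.  70.5]
0.09 12 z [0.066 0.066 0.068] x [-0.002  0.011] bgr [53.5 75.5 55.5]
```

View pics/t2.png

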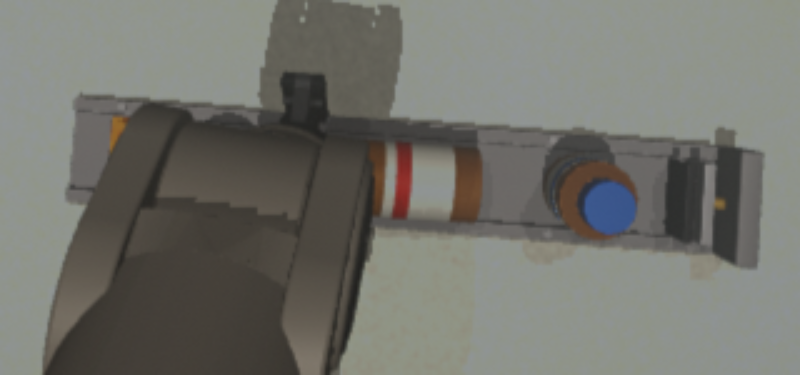

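Request:
{"api": "play_rows", "payload": {
  "plan": [
    [-1,0,0,-0.015,0],
    [-1,0,0,-0.028,0],
    [-1,0,0,-0.036,0],
    [-1,0,0,-0.039,0],
    [-0.05,0,0,-0.039,0],
    [-0.05,0,0,-0.039,0],
    [-0.05,0.0003,0.005,-0.039,0],
    [-0.05,0.0007,0.0095,-0.039,0],
    [-0.05,0.0007,0.0095,-0.039,0]
  ]
}}

```text
clock: 6.9
tcp_pos: [0.4813, 0.0322, 0.0255]
orientation: [0.058, 1.57, -0.057]
contact_force: [0.2, -0.1, 0.3]
grip_width: 0.0409
```

```bash
python3 - <<'E'
from h import *
o=r.get_obs(); print(o['tcp_pos'],lane(o['tcp_pos']),o['contact_force'],o['moment'],o['grip_width'])
f=r.grab_frame('side');cv2.imwrite('pics/s3.png',cv2.resize(f['pixels'][120:330,200:480],None,fx=2.8,fy=2.8))
f=r.grab_frame('top');prof(f)
E
```

```text
[0.48134602 0.0321535  0.02547065] (np.float64(0.06815370689283334), np.float64(0.0012802688321373878)) [ 0.17793337 -0.10861612  0.34425187] [ 0.00910623 -0.01051225  0.00319424] 0.040914255139768124
-0.06 96 z [0.037 0.052 0.057] x [-0.02   0.023] bgr [49.  68.  94.5]
-0.05 169 z [0.038 0.052 0.057] x [-0.02   0.022] bgr [45. 62. 90.]
-0.04 45 z [0.04  0.051 0.056] x [-0.018  0.022] bgr [ 63.  80. 103.]
-0.02 9 z [0.038 0.046 0.058] x [-0.02   0.024] bgr [ 96. 105. 119.]
-0.01 175 z [0.034 0.052 0.058] x [-0.021  0.023] bgr [ 41.  46. 127.]
-0.0 75 z [0.034 0.051 0.056] x [-0.021  0.023] bgr [ 63.  81. 103.]
0.01 166 z [0.036 0.051 0.057] x [-0.02   0.023] bgr [37. 58. 87.]
0.02 134 z [0.036 0.051 0.056] x [-0.02   0.023] bgr [37. 56. 84.]
0.03 5 z [0.038 0.044 0.047] x [0.015 0.021] bgr [37. 48. 67.]
```

View pics/s3.png

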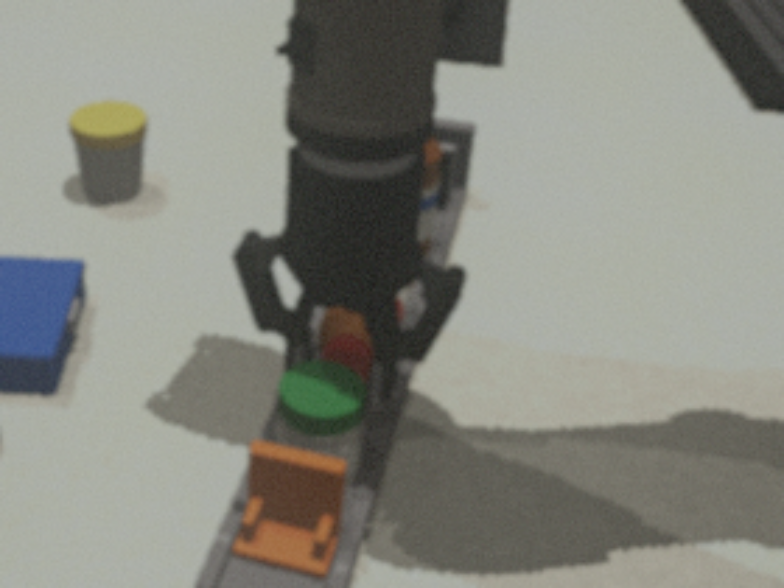

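Request:
{"api": "play_rows", "payload": {
  "plan": [
    [-0.05,-0.0001,-0.0015,0,0],
    [-1,-0.0001,-0.0015,0,0],
    [-1,-0.0001,-0.0015,0,0],
    [-1,-0.0001,-0.0015,0,0],
    [-1,-0.0001,-0.0015,0,0],
    [-1,-0.0003,-0.004,0.015,0],
    [-1,-0.0006,-0.008,0.03,0],
    [-1,-0.001,-0.013,0.045,0],
    [-1,-0.001,-0.013,0.045,0]
  ]
}}

```text
clock: 7.9
tcp_pos: [0.4808, 0.0177, 0.0714]
orientation: [0.06, 1.568, -0.059]
contact_force: [-0.2, -0.6, -2.8]
grip_width: 0.0314
```

```bash
python3 - <<'E'
from h import *
o=r.get_obs(); print(o['tcp_pos'],lane(o['tcp_pos']),o['contact_force'],o['moment'],o['grip_width'])
f=r.grab_frame('side');cv2.imwrite('pics/s4.png',cv2.resize(f['pixels'][120:330,200:480],None,fx=2.8,fy=2.8))
f=r.grab_frame('top');prof(f)
E
```

```text
[0.48079045 0.01772867 0.07140378] (np.float64(0.053727820972778235), np.float64(0.0018078210573398978)) [-0.15762135 -0.60023643 -2.76828345] [ 0.06987047 -0.06991524 -0.02859424] 0.03144289689517599
-0.07 52 z [0.042 0.05  0.053] x [-0.015  0.016] bgr [46. 67. 94.]
-0.06 159 z [0.038 0.052 0.058] x [-0.019  0.023] bgr [44. 60. 87.]
-0.05 56 z [0.039 0.052 0.058] x [-0.022  0.024] bgr [53.5 67.  88. ]
-0.03 48 z [0.061 0.068 0.073] x [-0.015  0.018] bgr [ 69.   76.  128.5]
-0.02 142 z [0.055 0.068 0.074] x [-0.021  0.024] bgr [ 39.   42.  117.5]
-0.01 119 z [0.059 0.075 0.079] x [-0.019  0.022] bgr [38. 59. 90.]
-0.0 143 z [0.061 0.077 0.083] x [-0.019  0.023] bgr [37. 57. 84.]
0.01 12 z [0.057 0.072 0.08 ] x [0.014 0.026] bgr [38.  50.5 66. ]
```

View pics/s4.png

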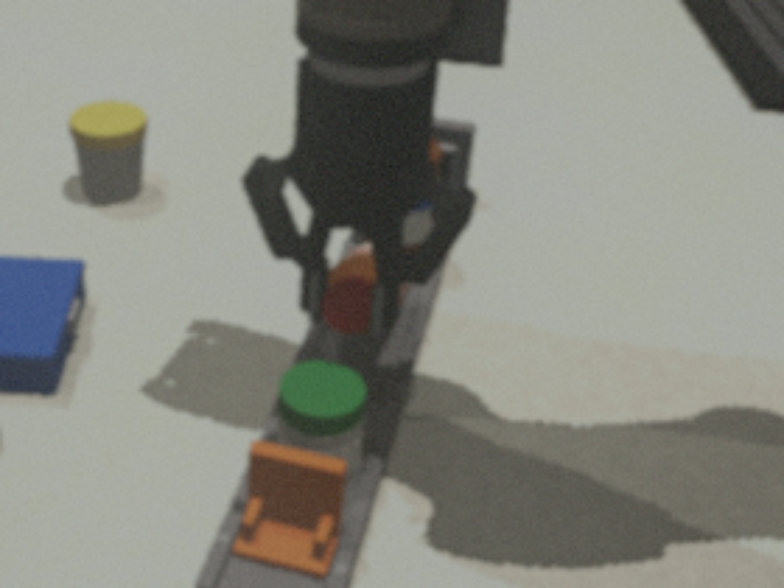

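Request:
{"api": "play_rows", "payload": {
  "plan": [
    [-1,-0.0005,-0.007,0.01,0],
    [-1,-0.001,-0.014,0.019,0],
    [-1,-0.0016,-0.022,0.027,0],
    [-1,-0.0022,-0.03,0.034,0],
    [-1,-0.003,-0.04,0.042,0],
    [-1,-0.0037,-0.05,0.048,0],
    [-1,-0.0037,-0.05,0.048,0],
    [-1,-0.0037,-0.05,0.048,0]
  ]
}}

```text
clock: 8.8
tcp_pos: [0.4764, -0.0319, 0.1184]
orientation: [0.06, 1.57, -0.059]
contact_force: [-0.4, 1.3, -2.5]
grip_width: 0.031
```

```bash
python3 - <<'E'
from h import *
o=r.get_obs(); print(o['tcp_pos'],lane(o['tcp_pos']),o['contact_force'],o['moment'],o['grip_width'])
f=r.grab_frame('side');cv2.imwrite('pics/s5.png',cv2.resize(f['pixels'][120:330,200:480],None,fx=2.8,fy=2.8));prof(f)
f=r.grab_frame('top');prof(f)
E
```

```text
[ 0.47643378 -0.03186296  0.11841658] (np.float64(0.003949125368108591), np.float64(0.0011817269206098602)) [-0.35882098  1.2777611  -2.54828306] [0.39900444 0.04482292 0.00164191] 0.030996787980127793
-0.09 4 z [0.07  0.074 0.085] x [-0.022 -0.02 ] bgr [78.  85.  95.5]
-0.07 7 z [0.056 0.085 0.097] x [-0.022 -0.01 ] bgr [70. 77. 92.]
-0.06 5 z [0.077 0.098 0.099] x [-0.022 -0.021] bgr [62. 70. 80.]
-0.05 5 z [0.083 0.093 0.096] x [-0.022 -0.021] bgr [59. 65. 77.]
-0.04 40 z [0.074 0.125 0.128] x [-0.02  0.02] bgr [ 52.  69. 100.]
-0.03 37 z [0.082 0.126 0.128] x [-0.018  0.019] bgr [49. 68. 99.]
-0.02 52 z [0.086 0.091 0.101] x [-0.014  0.017] bgr [47. 56. 67.]
-0.01 32 z [0.093 0.098 0.136] x [-0.009  0.01 ] bgr [45.  52.5 68. ]
-0.0 142 z [0.115 0.132 0.14 ] x [-0.01   0.015] bgr [46. 50. 72.]
0.01 123 z [0.115 0.121 0.129] x [-0.01   0.014] bgr [46. 50. 73.]
0.09 15 z [0.065 0.066 0.067] x [-0.007  0.01 ] bgr [ 67. 101.  65.]
-0.1 116 z [0.072 0.086 0.093] x [-0.018  0.023] bgr [41. 57. 80.]
-0.09 4 z [0.073 0.081 0.093] x [0.009 0.024] bgr [62.5 71.5 80.5]
-0.07 9 z [0.089 0.096 0.099] x [0.022 0.025] bgr [41. 45. 78.]
-0.06 13 z [0.086 0.096 0.106] x [0.021 0.026] bgr [43. 47. 73.]
-0.05 35 z [0.096 0.109 0.116] x [0.017 0.025] bgr [37. 50. 69.]
-0.04 34 z [0.1   0.112 0.118] x [0.02  0.025] bgr [35. 48. 64.]
-0.03 15 z [0.102 0.111 0.115] x [0.021 0.025] bgr [34. 45. 61.]
```

View pics/s5.png

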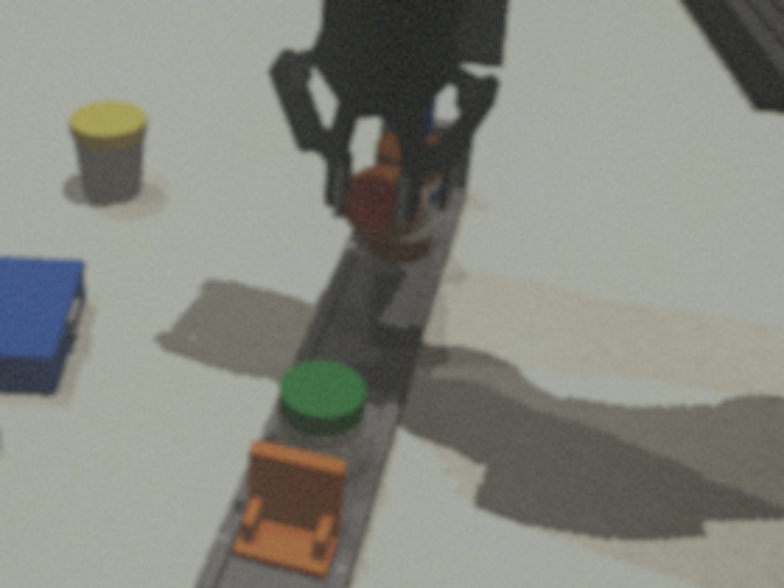

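Request:
{"api": "play_rows", "payload": {
  "plan": [
    [-1,0.0006,0.008,0,0],
    [-1,0.0015,0.02,0,0],
    [-1,0.0026,0.035,0,0],
    [-1,0.0037,0.05,0,0],
    [-1,0.0037,0.05,0,0],
    [-1,0.0037,0.05,0,0]
  ]
}}

```text
clock: 9.5
tcp_pos: [0.4799, 0.0188, 0.1181]
orientation: [0.057, 1.57, -0.058]
contact_force: [-0.2, 0.3, -4.4]
grip_width: 0.0313
```

```bash
python3 - <<'E'
from h import *
o=r.get_obs(); print(o['tcp_pos'],lane(o['tcp_pos']),o['contact_force'],o['moment'],o['grip_width'])
f=r.grab_frame('side');cv2.imwrite('pics/s6.png',cv2.resize(f['pixels'][120:330,200:480],None,fx=2.8,fy=2.8))
f=r.grab_frame('top');prof(f,-.2); cv2.imwrite('pics/t6.png',cv2.resize(f['pixels'][200:350,140:460],None,fx=2.5,fy=2.5))
m=r.outline_of(f,'neighbour')[0]; Q=cloud(f,m['mask']); T=Q[Q[:,2]>.124]; print('blue',np.percentile(Q[:,2],98),np.percentile(T[:,:2]@Ee,[2,50,98]))
E
```

```text
[0.47992205 0.01876337 0.11813293] (np.float64(0.05469450116004991), np.float64(0.0008642782056652587)) [-0.15470286  0.32088977 -4.39656683] [ 0.14060633  0.01398681 -0.03733209] 0.03125308200393917
-0.16 15 z [0.09  0.092 0.097] x [0.003 0.015] bgr [60. 68. 93.]
-0.15 108 z [0.09  0.13  0.133] x [-0.015  0.02 ] bgr [134.  85.  62.]
-0.14 199 z [0.09  0.13  0.133] x [-0.021  0.023] bgr [140.  86.  59.]
-0.13 223 z [0.086 0.129 0.133] x [-0.02   0.022] bgr [130.  82.  60.]
-0.12 193 z [0.084 0.097 0.131] x [-0.016  0.017] bgr [49. 67. 94.]
-0.11 25 z [0.059 0.091 0.095] x [-0.01   0.007] bgr [50. 65. 90.]
-0.06 111 z [0.071 0.08  0.085] x [-0.017  0.017] bgr [45. 65. 92.]
-0.05 144 z [0.069 0.083 0.09 ] x [-0.019  0.022] bgr [44. 60. 86.]
-0.04 32 z [0.074 0.093 0.098] x [-0.02   0.023] bgr [125.5 138.  141.5]
-0.03 27 z [0.095 0.101 0.106] x [-0.012  0.011] bgr [115. 126. 138.]
-0.02 160 z [0.092 0.105 0.11 ] x [-0.019  0.02 ] bgr [ 38.  42. 118.]
-0.01 135 z [0.09  0.112 0.118] x [-0.021  0.024] bgr [42. 58. 87.]
0.0 197 z [0.1   0.117 0.124] x [-0.019  0.022] bgr [36. 56. 83.]
0.01 58 z [0.101 0.116 0.124] x [0.004 0.024] bgr [35.5 51.5 73.5]
blue 0.1325429172621886 [-0.14574936 -0.13162177 -0.11739751]
```

View pics/s6.png

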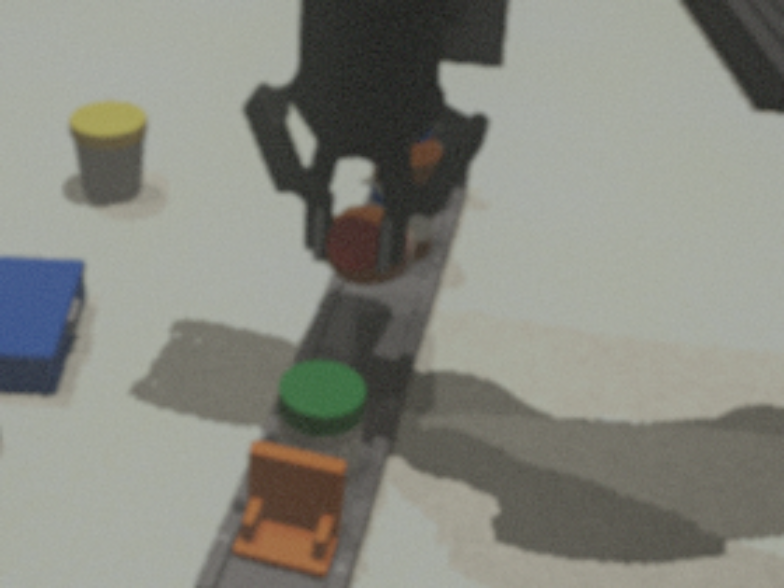

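View pics/t6.png

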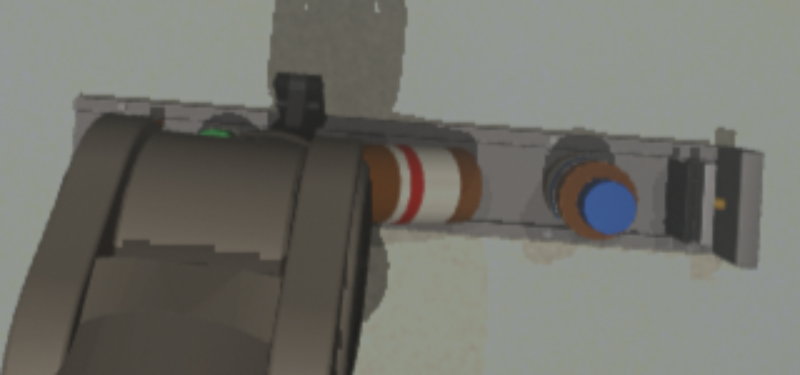

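Request:
{"api": "play_rows", "payload": {
  "plan": [
    [-1,0,0,0.05,0],
    [-1,0,0,0.1,0],
    [-1,0,0,0.1,0],
    [-1,0,0,0.1,0],
    [-1,0,0,0.09,0],
    [-1,0,0,0.075,0],
    [-1,0,0,0.06,0],
    [-1,0,0,0.045,0],
    [-1,0,0,0.035,0],
    [-1,0,0,0.03,0]
  ]
}}

```text
clock: 10.65
tcp_pos: [0.4784, 0.0176, 0.1459]
orientation: [0.058, 1.574, -0.061]
contact_force: [-0.3, -0.1, -2.7]
grip_width: 0.0311
```

```bash
cat > look.py <<'E'
from h import *
import sys
o=r.get_obs(); print(o['clock'],o['tcp_pos'],lane(o['tcp_pos']),o['contact_force'],o['moment'],o['grip_width'])
f=r.grab_frame('side');a=cv2.resize(f['pixels'][120:330,200:480],None,fx=1.9,fy=1.9)
f=r.grab_frame('top');prof(f,-.1); b=cv2.resize(f['pixels'][200:350,140:460],None,fx=532/320,fy=532/320)
cv2.imwrite('pics/%s.png'%sys.argv[1],np.vstack([a,b])[:600])
E
python3 look.py a7
```

```text
10.65 [0.47840901 0.01756956 0.14593546] (np.float64(0.05339060090890072), np.float64(-0.0005549953575209043)) [-0.25296756 -0.07814766 -2.6822138 ] [ 0.07178504 -0.00103261  0.01701215] 0.031052577397325566
-0.04 13 z [0.064 0.067 0.07 ] x [-0.01   0.005] bgr [53. 66. 86.]
-0.03 116 z [0.062 0.072 0.081] x [-0.017  0.017] bgr [41. 56. 76.]
-0.02 28 z [0.06  0.071 0.08 ] x [-0.023  0.022] bgr [43.  53.  69.5]
-0.01 86 z [0.099 0.106 0.113] x [-0.016  0.013] bgr [43.  47.5 98.5]
-0.0 148 z [0.096 0.118 0.128] x [-0.021  0.02 ] bgr [37.5 51.  74. ]
0.01 107 z [0.096 0.126 0.134] x [-0.017  0.023] bgr [34. 50. 68.]
0.02 8 z [0.101 0.12  0.13 ] x [0.017 0.024] bgr [35.  46.  60.5]
```

View pics/a7.png

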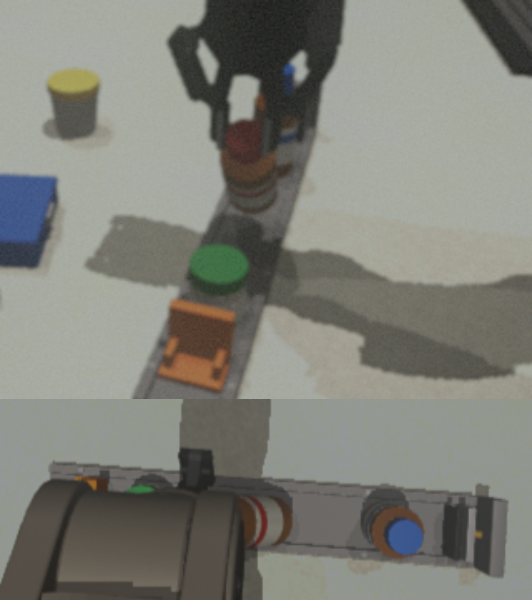

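Request:
{"api": "play_rows", "payload": {
  "plan": [
    [-1,-0.0026,-0.035,0.035,0],
    [-1,-0.0037,-0.05,0.07,0],
    [-1,-0.004,-0.055,0.09,0],
    [-1,-0.004,-0.055,0.1,0],
    [-1,-0.004,-0.055,0.09,0],
    [-1,-0.0035,-0.048,0.075,0],
    [-1,-0.0026,-0.035,0.055,0],
    [-1,-0.0026,-0.035,0.035,0],
    [-1,-0.0026,-0.035,0.02,0],
    [-1,-0.0026,-0.035,0.01,0]
  ]
}}

```text
clock: 11.75
tcp_pos: [0.4756, -0.0162, 0.1553]
orientation: [0.057, 1.574, -0.059]
contact_force: [-1.0, 0.5, -2.3]
grip_width: 0.0311
```

```bash
python3 look.py a8
```

```text
11.75 [ 0.47557865 -0.01619927  0.15529331] (np.float64(0.01950461136706458), np.float64(-0.0008454369203871881)) [-0.99505384  0.49028771 -2.25980684] [ 0.07634791 -0.03208587  0.03352878] 0.031137870425079074
-0.02 19 z [0.089 0.101 0.115] x [0.01 0.02] bgr [41. 46. 65.]
-0.01 16 z [0.095 0.112 0.119] x [0.017 0.022] bgr [39.5 46.5 58.5]
```

View pics/a8.png

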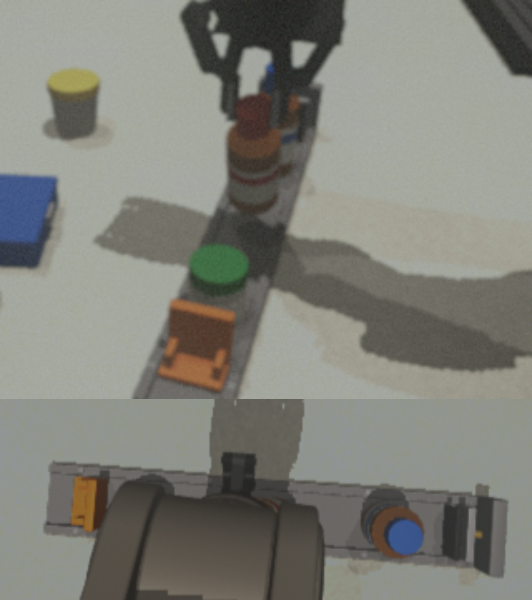

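```bash
cat >> h.py <<'E'
def tilt(f,e0,e1):
    P=cloud(f,np.ones((420,560),bool)); e=P[:,:2]@Ee; x=P[:,:2]@N-X0
    v,u=np.nonzero(f['z_map']>0); c=f['pixels'][v,u].astype(int)
    k=(abs(x)<.012)&(e>e0)&(e<e1)&(P[:,2]>.012)&(P[:,2]<.2)&(c.max(1)-c.min(1)>12)
    z=P[k,2]; e=e[k]
    for a in np.arange(.0,.17,.008):
        m=(z>=a)&(z<a+.008)
        if m.sum()>2: print('z%.3f n%d e %.4f x %.4f'%(a+.004,m.sum(),np.median(e[m]),np.median(x[k][m])))
E
python3 -c "
from h import *
f=r.grab_frame('side'); tilt(f,-.06,.06)"
```

```text
z0.044 n24 e 0.0098 x -0.0017
z0.052 n37 e 0.0118 x -0.0006
z0.084 n22 e 0.0235 x 0.0018
z0.092 n34 e 0.0251 x -0.0014
z0.100 n18 e 0.0279 x 0.0003
z0.108 n45 e 0.0299 x -0.0005
z0.116 n35 e 0.0331 x -0.0022
z0.124 n68 e 0.0328 x -0.0014
z0.132 n70 e 0.0304 x -0.0006
z0.140 n49 e 0.0300 x -0.0015
z0.148 n48 e 0.0328 x -0.0016
z0.156 n56 e 0.0353 x -0.0016
z0.164 n134 e 0.0295 x -0.0001
z0.172 n52 e 0.0161 x -0.0008
```

Request:
{"api": "play_rows", "payload": {
  "plan": [
    [-1,-0.003,-0.04,0.03,0],
    [-1,-0.0037,-0.05,0.05,0],
    [-1,-0.004,-0.053,0.06,0],
    [-1,-0.004,-0.053,0.06,0],
    [-1,-0.004,-0.053,0.045,0],
    [-1,-0.004,-0.053,0.03,0],
    [-1,-0.004,-0.053,0.015,0],
    [-1,-0.004,-0.053,0.005,0],
    [-1,-0.004,-0.053,0,0],
    [-1,-0.004,-0.053,0,0]
  ]
}}

```text
clock: 12.9
tcp_pos: [0.473, -0.0694, 0.1575]
orientation: [0.058, 1.572, -0.059]
contact_force: [0.5, -0.0, -3.1]
grip_width: 0.031
```

```bash
python3 look.py a9;python3 -c "
from h import *
f=r.grab_frame('side'); tilt(f,-.1,.02)"
```

```text
12.9 [ 0.47301415 -0.06939278  0.15753587] (np.float64(-0.033731448279778156), np.float64(0.0005856582617101425)) [ 0.46018768 -0.03965409 -3.07581686] [ 0.03518134 -0.06263003  0.00922564] 0.03100859059303121
0.09 52 z [0.06  0.065 0.067] x [-0.011  0.013] bgr [ 71.5 119.   62. ]
z0.044 n19 e -0.0279 x -0.0002
z0.052 n37 e -0.0266 x -0.0018
z0.060 n9 e -0.0252 x 0.0002
z0.084 n10 e -0.0200 x 0.0005
z0.092 n44 e -0.0187 x -0.0004
z0.100 n8 e -0.0174 x -0.0001
z0.108 n34 e -0.0162 x -0.0013
z0.116 n41 e -0.0155 x -0.0009
z0.124 n55 e -0.0143 x -0.0003
z0.132 n71 e -0.0177 x -0.0015
z0.140 n55 e -0.0201 x -0.0004
z0.148 n57 e -0.0190 x -0.0015
z0.156 n56 e -0.0182 x -0.0010
z0.164 n82 e -0.0187 x -0.0004
z0.172 n79 e -0.0328 x 0.0004
```

View pics/a9.png

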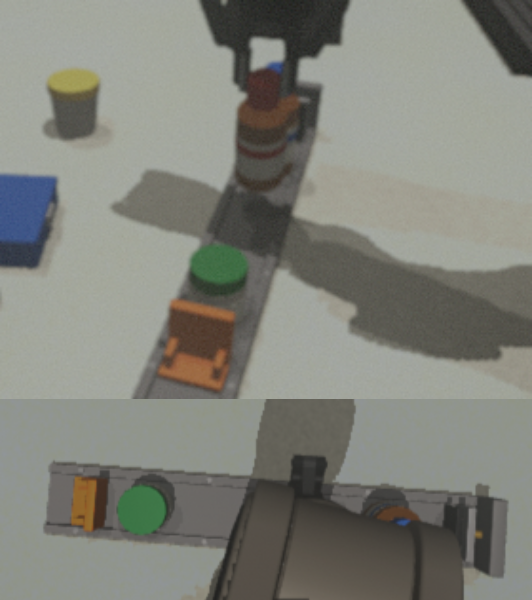

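Request:
{"api": "play_rows", "payload": {
  "plan": [
    [-1,0,0,-0.012,0],
    [-1,0,0,-0.022,0],
    [-1,0,0,-0.027,0],
    [-1,0,0,-0.029,0],
    [-1,0,0,-0.029,0]
  ]
}}

```text
clock: 13.55
tcp_pos: [0.4732, -0.07, 0.1289]
orientation: [0.059, 1.571, -0.059]
contact_force: [0.2, -0.7, -3.4]
grip_width: 0.0313
```

```bash
python3 -c "
from h import *
print(r.get_obs()['contact_force'],r.get_obs()['tcp_pos'])
f=r.grab_frame('side'); tilt(f,-.1,.02)"
```

```text
[ 0.23473412 -0.70730079 -3.38902367] [ 0.4732283  -0.07004175  0.12888266]
z0.012 n5 e -0.0291 x -0.0028
z0.020 n31 e -0.0277 x -0.0023
z0.028 n12 e -0.0253 x -0.0002
z0.052 n4 e -0.0200 x 0.0016
z0.060 n38 e -0.0195 x -0.0006
z0.068 n25 e -0.0185 x -0.0008
z0.076 n24 e -0.0176 x -0.0010
z0.084 n40 e -0.0161 x -0.0007
z0.092 n47 e -0.0145 x 0.0005
z0.100 n66 e -0.0164 x -0.0009
z0.108 n60 e -0.0198 x -0.0011
z0.116 n53 e -0.0200 x -0.0018
z0.124 n47 e -0.0181 x 0.0001
z0.132 n48 e -0.0168 x -0.0012
z0.140 n131 e -0.0283 x 0.0004
```

Request:
{"api": "play_rows", "payload": {
  "plan": [
    [-1,0,0,-0.002,0],
    [-1,0,0,-0.003,0],
    [-1,0,0,-0.004,0],
    [-1,0,0,-0.005,0],
    [-1,0,0,-0.005,0]
  ]
}}

```text
clock: 14.1
tcp_pos: [0.4734, -0.0699, 0.1242]
orientation: [0.059, 1.57, -0.059]
contact_force: [0.2, 0.3, -2.1]
grip_width: 0.0308
```

Request:
{"api": "play_rows", "payload": {
  "plan": [
    [-1,0,0,-0.001,0],
    [-1,0,0,-0.002,0],
    [-1,-0.0003,-0.004,-0.003,0],
    [-1,-0.0006,-0.008,-0.0035,0],
    [-1,-0.0009,-0.012,-0.004,0],
    [-1,-0.0009,-0.012,-0.004,0]
  ]
}}

```text
clock: 14.7
tcp_pos: [0.4736, -0.0827, 0.1212]
orientation: [0.06, 1.568, -0.06]
contact_force: [-0.7, -0.4, 6.7]
grip_width: 0.0313
```

```bash
python3 -c "
from h import *
print(r.get_obs()['contact_force'],r.get_obs()['moment'],r.get_obs()['tcp_pos'])
f=r.grab_frame('side'); tilt(f,-.1,.02)"
```

```text
[-0.73907332 -0.36282618  6.67119132] [0.07002531 0.21478181 0.02916141] [ 0.47364302 -0.08265412  0.12120861]
z0.012 n16 e -0.0280 x 0.0003
z0.020 n30 e -0.0276 x -0.0007
z0.052 n29 e -0.0247 x -0.0000
z0.060 n33 e -0.0238 x -0.0004
z0.068 n15 e -0.0244 x -0.0007
z0.076 n42 e -0.0234 x -0.0016
z0.084 n44 e -0.0230 x -0.0005
z0.092 n60 e -0.0237 x -0.0006
z0.100 n73 e -0.0285 x -0.0006
z0.108 n51 e -0.0305 x -0.0006
z0.116 n53 e -0.0302 x -0.0003
z0.124 n51 e -0.0294 x 0.0003
z0.132 n129 e -0.0395 x 0.0011
z0.172 n3 e -0.0351 x -0.0118
```

Request:
{"api": "play_rows", "payload": {
  "plan": [
    [-1,-0.0002,-0.003,0.001,0],
    [-1,-0.0005,-0.006,0.001,0],
    [-1,-0.0007,-0.009,0.001,0],
    [-1,-0.0008,-0.011,0.001,0],
    [-1,-0.0008,-0.011,0.001,0]
  ]
}}

```text
clock: 15.25
tcp_pos: [0.4716, -0.0932, 0.1212]
orientation: [0.059, 1.57, -0.059]
contact_force: [0.4, 1.2, 0.3]
grip_width: 0.0315
```

```bash
python3 -c "
from h import *
print(r.get_obs()['contact_force'],r.get_obs()['moment'],r.get_obs()['tcp_pos'])
f=r.grab_frame('side'); tilt(f,-.1,.02)"
```

```text
[0.37438537 1.23389886 0.30478106] [0.30719779 0.01972388 0.03045256] [ 0.47160369 -0.09321482  0.12124638]
z0.012 n17 e -0.0376 x -0.0025
z0.020 n28 e -0.0372 x -0.0004
z0.028 n3 e -0.0371 x 0.0037
z0.052 n27 e -0.0353 x -0.0014
z0.060 n37 e -0.0341 x 0.0002
z0.068 n13 e -0.0342 x 0.0003
z0.076 n39 e -0.0341 x -0.0008
z0.084 n40 e -0.0330 x -0.0010
z0.092 n60 e -0.0340 x -0.0009
z0.100 n71 e -0.0386 x -0.0000
z0.108 n50 e -0.0410 x -0.0019
z0.116 n54 e -0.0404 x -0.0006
z0.124 n45 e -0.0399 x -0.0011
z0.132 n122 e -0.0488 x 0.0009
```

Request:
{"api": "play_rows", "payload": {
  "plan": [
    [-1,-0.0001,-0.002,-0.001,0],
    [-1,-0.0003,-0.004,-0.002,0],
    [-1,-0.0005,-0.006,-0.002,0],
    [-1,-0.0005,-0.006,-0.001,0]
  ]
}}

```text
clock: 15.7
tcp_pos: [0.4712, -0.0992, 0.1203]
orientation: [0.059, 1.57, -0.059]
contact_force: [0.3, 1.0, -3.3]
grip_width: 0.0309
```

```bash
python3 -c "
from h import *
print(r.get_obs()['contact_force'],r.get_obs()['moment'],r.get_obs()['tcp_pos'])
f=r.grab_frame('side'); tilt(f,-.1,.02)"
```

```text
[ 0.3380404   1.02652736 -3.25358612] [-0.03044952 -0.00990443 -0.02398429] [ 0.47121204 -0.09923807  0.12031165]
z0.012 n17 e -0.0404 x -0.0001
z0.020 n30 e -0.0396 x -0.0027
z0.052 n23 e -0.0384 x 0.0005
z0.060 n43 e -0.0383 x -0.0010
z0.068 n9 e -0.0395 x -0.0037
z0.076 n42 e -0.0382 x -0.0016
z0.084 n43 e -0.0373 x -0.0007
z0.092 n61 e -0.0390 x -0.0001
z0.100 n64 e -0.0439 x -0.0008
z0.108 n49 e -0.0466 x -0.0011
z0.116 n50 e -0.0458 x -0.0004
z0.124 n55 e -0.0457 x -0.0012
z0.132 n114 e -0.0552 x 0.0007
```

Request:
{"api": "play_rows", "payload": {
  "plan": [
    [-1,0,0,-0.001,0],
    [-0.24,0,0,-0.001,0],
    [-0.2,0,0,-0.001,0],
    [-0.1,0,0,-0.001,0],
    [0,0,0,-0.001,0],
    [0.2,0,0,-0.001,0],
    [0.2,0,0,-0.001,0]
  ]
}}

```text
clock: 16.45
tcp_pos: [0.4713, -0.0989, 0.1193]
orientation: [0.059, 1.57, -0.059]
contact_force: [-0.3, 0.4, 0.5]
grip_width: 0.0514
```

```bash
python3 look.py a10; python3 -c "
from h import *
print(r.get_obs()['contact_force'],r.get_obs()['grip_width'],r.get_obs()['tcp_pos'])
f=r.grab_frame('side'); tilt(f,-.1,.02)"
```

```text
16.45 [ 0.47132907 -0.09885394  0.11929189] (np.float64(-0.06323602736242083), np.float64(0.0011142807093857399)) [-0.30791069  0.40520376  0.51422243] [0.00208439 0.01006093 0.01606323] 0.05138675928560863
0.09 49 z [0.058 0.065 0.067] x [-0.012  0.013] bgr [ 72. 121.  63.]
[-0.53655127  0.82820254  0.29946745] 0.05113583891697073 [ 0.47130493 -0.09890267  0.11930304]
z0.012 n19 e -0.0405 x -0.0038
z0.020 n32 e -0.0399 x -0.0006
z0.052 n25 e -0.0394 x -0.0011
z0.060 n41 e -0.0393 x -0.0006
z0.068 n15 e -0.0406 x -0.0036
z0.076 n44 e -0.0405 x -0.0000
z0.084 n48 e -0.0405 x -0.0005
z0.092 n61 e -0.0416 x -0.0012
z0.100 n66 e -0.0471 x 0.0001
z0.108 n47 e -0.0497 x -0.0001
z0.116 n51 e -0.0503 x -0.0020
z0.124 n52 e -0.0502 x -0.0007
z0.132 n105 e -0.0599 x -0.0001
```

View pics/a10.png

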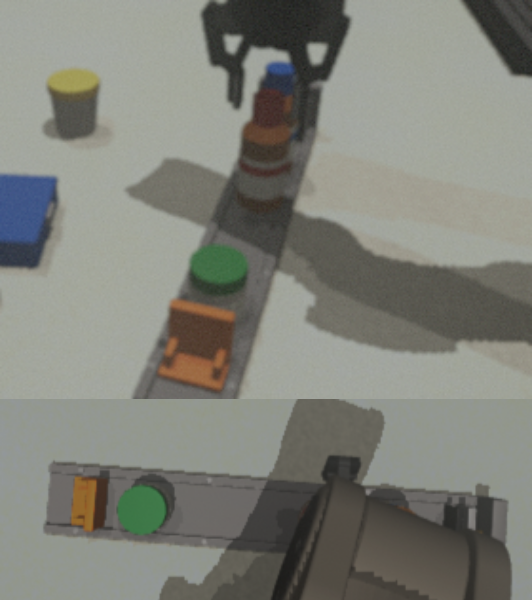

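Request:
{"api": "play_rows", "payload": {
  "plan": [
    [0.2,0,0,0.02,0],
    [0.2,0,0,0.06,0],
    [0.2,0,0,0.09,0],
    [-1,0.003,0.04,0.1,0],
    [-1,0.0064,0.085,0.1,0],
    [-1,0.01,0.13,0.1,0],
    [-1,0.0135,0.18,0.1,0],
    [-1,0.0175,0.23,0.1,0],
    [-1,0.0197,0.2625,0.09,0],
    [-1,0.0197,0.2625,0.06,0]
  ],
  "force": 60
}}

```text
clock: 17.6
tcp_pos: [0.4927, 0.1708, 0.1808]
orientation: [0.056, 1.565, -0.048]
contact_force: [0.1, 0.3, -0.1]
grip_width: -0.0001
```

```bash
python3 look.py b1; python3 -c "
from h import *
f=r.grab_frame('top')
for l,z in (('fallen',.124),('neighbour',.124),('jar',.058),('follower',.056)):
  for m in r.outline_of(f,l)[:1]:
    Q=cloud(f,m['mask']); T=Q[Q[:,2]>z]; print(l,m['conf'],np.percentile(Q[:,2],98),np.percentile(T[:,:2]@Ee,[2,50,98]).round(4),np.percentile(T[:,:2]@N-X0,[2,50,98]).round(4))
"
```

```text
17.6 [0.49272374 0.17075267 0.18079493] (np.float64(0.20721582422667717), np.float64(0.0022339727223645856)) [ 0.10354673  0.31473776 -0.13929731] [-0.00246845  0.00836251  0.01047588] -5.740060191064982e-05
-0.09 68 z [0.089 0.094 0.098] x [-0.016  0.015] bgr [49.  69.  98.5]
-0.08 163 z [0.079 0.13  0.132] x [-0.021  0.021] bgr [ 54.  59. 146.]
-0.07 212 z [0.073 0.13  0.132] x [-0.022  0.022] bgr [ 54.  60. 148.]
-0.06 226 z [0.062 0.114 0.132] x [-0.021  0.021] bgr [ 52.5  61.  104. ]
-0.05 146 z [0.056 0.094 0.127] x [-0.015  0.014] bgr [ 50.  70. 100.]
0.09 52 z [0.059 0.065 0.068] x [-0.012  0.013] bgr [ 72.  121.5  61.5]
fallen 0.57 0.13226681722499217 [-0.0787 -0.0647 -0.0505] [-0.0152 -0.001   0.0129]
neighbour 0.6 0.13242832398131577 [-0.1459 -0.1313 -0.1174] [-0.0142  0.0001  0.0142]
jar 0.93 0.06763293320256045 [0.0965 0.1187 0.1409] [-0.0219  0.0003  0.0224]
follower 0.77 0.06260038583997994 [0.1675 0.172  0.1774] [-0.0235  0.0003  0.0252]
```

View pics/b1.png

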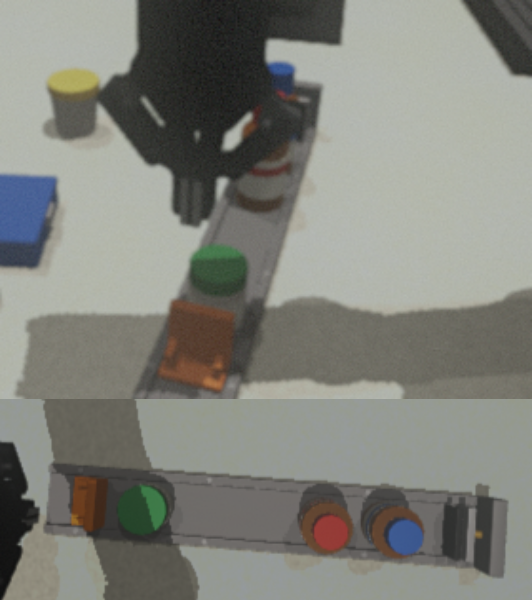

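Request:
{"api": "play_rows", "payload": {
  "plan": [
    [-1,0,0.002,-0.03,0],
    [-1,0,0.002,-0.07,0],
    [-1,0,0.002,-0.105,0],
    [-1,0,0.002,-0.125,0],
    [-1,0,0.002,-0.134,0],
    [-1,0,0.002,-0.134,0],
    [-1,0,0.002,-0.134,0]
  ]
}}

```text
clock: 18.65
tcp_pos: [0.4921, 0.1656, 0.0466]
orientation: [0.06, 1.568, -0.059]
contact_force: [0.4, -1.5, 0.5]
grip_width: -0.0003
```

```bash
python3 look.py b2
```

```text
18.65 [0.49206918 0.16562199 0.04655735] (np.float64(0.20205051152428488), np.float64(0.0019659419818697232)) [ 0.41904569 -1.50375914  0.49133612] [-0.05918474 -0.01443869  0.10348471] -0.00032067197061627227
-0.09 67 z [0.089 0.093 0.098] x [-0.016  0.015] bgr [ 51.  71. 101.]
-0.08 166 z [0.071 0.129 0.132] x [-0.021  0.021] bgr [ 55.   61.  148.5]
-0.07 211 z [0.072 0.13  0.133] x [-0.022  0.022] bgr [ 56.  61. 152.]
-0.06 227 z [0.06  0.117 0.132] x [-0.02   0.021] bgr [ 54.  62. 106.]
-0.05 144 z [0.055 0.094 0.126] x [-0.016  0.014] bgr [ 51.  72. 102.]
-0.04 4 z [0.063 0.066 0.068] x [-0.003  0.001] bgr [66.  71.  86.5]
0.09 52 z [0.06  0.065 0.068] x [-0.011  0.013] bgr [ 74.  125.   63.5]
```

View pics/b2.png

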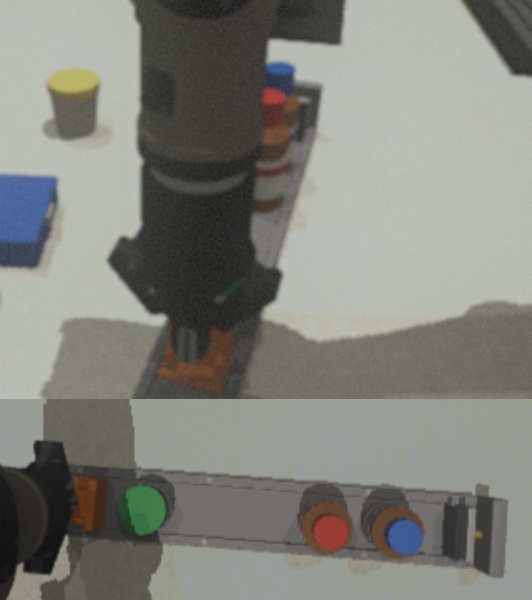

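Request:
{"api": "play_rows", "payload": {
  "plan": [
    [-1,-0.0002,0,-0.005,0],
    [-1,-0.0006,-0.006,-0.005,0],
    [-1,-0.0009,-0.01,-0.005,0],
    [-1,-0.0011,-0.013,-0.005,0],
    [-1,-0.0014,-0.016,-0.005,0],
    [-1,-0.0017,-0.02,-0.005,0],
    [-1,-0.002,-0.024,-0.005,0],
    [-1,-0.0023,-0.028,-0.005,0],
    [-1,-0.0026,-0.032,-0.005,0],
    [-1,-0.0028,-0.035,-0.005,0]
  ]
}}

```text
clock: 19.75
tcp_pos: [0.4882, 0.1322, 0.0404]
orientation: [0.059, 1.57, -0.056]
contact_force: [-0.8, 5.6, -0.6]
grip_width: 0.0001
```

```bash
python3 look.py b3
```

```text
19.75 [0.48822111 0.1322168  0.04044687] (np.float64(0.16845082222640054), np.float64(0.0006333827164357597)) [-0.78820008  5.6072146  -0.63256686] [1.26712168 0.08350468 0.02934961] 9.52215900259852e-05
-0.09 69 z [0.089 0.094 0.099] x [-0.016  0.015] bgr [ 51.  71. 101.]
-0.08 159 z [0.089 0.129 0.132] x [-0.021  0.021] bgr [ 56.  61. 150.]
-0.07 213 z [0.069 0.13  0.132] x [-0.022  0.023] bgr [ 56.  61. 153.]
-0.06 227 z [0.061 0.117 0.132] x [-0.02   0.021] bgr [ 54.  63. 107.]
-0.05 146 z [0.058 0.094 0.126] x [-0.015  0.014] bgr [ 51.  72. 103.]
-0.04 4 z [0.061 0.065 0.068] x [-0.003  0.003] bgr [65.  71.  86.5]
0.09 53 z [0.058 0.065 0.067] x [-0.011  0.013] bgr [ 69. 117.  59.]
```

View pics/b3.png

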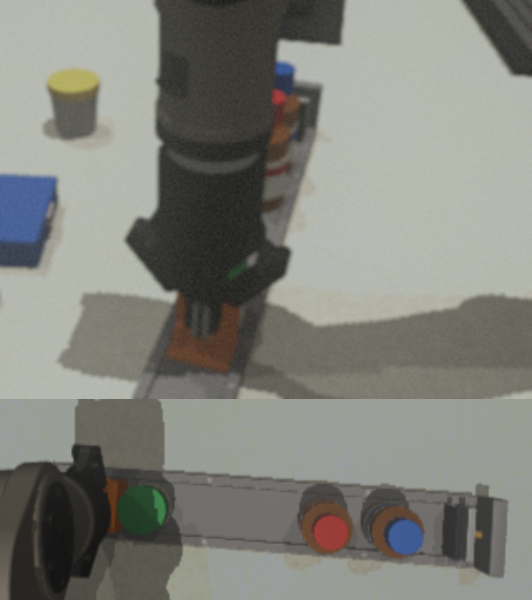

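Request:
{"api": "play_rows", "payload": {
  "plan": [
    [-1,-0.0002,-0.003,0,0],
    [-1,-0.0004,-0.006,0,0],
    [-1,-0.0007,-0.009,0,0],
    [-1,-0.001,-0.013,0,0],
    [-1,-0.0013,-0.018,0,0],
    [-1,-0.0017,-0.023,0,0],
    [-1,-0.0021,-0.028,0,0],
    [-1,-0.0025,-0.033,0,0],
    [-1,-0.0029,-0.038,0,0],
    [-1,-0.0032,-0.043,0,0]
  ]
}}

```text
clock: 20.85
tcp_pos: [0.4849, 0.0893, 0.0404]
orientation: [0.059, 1.57, -0.056]
contact_force: [-0.6, 6.5, -0.4]
grip_width: -0.0001
```

Request:
{"api": "play_rows", "payload": {
  "plan": [
    [-1,-0.0004,-0.005,0,0],
    [-1,-0.0008,-0.01,0,0],
    [-1,-0.0011,-0.015,0,0],
    [-1,-0.0015,-0.02,0,0],
    [-1,-0.0019,-0.025,0,0],
    [-1,-0.0023,-0.03,0,0],
    [-1,-0.0026,-0.035,0,0],
    [-1,-0.003,-0.04,0,0],
    [-1,-0.0034,-0.045,0,0],
    [-1,-0.0037,-0.05,0,0]
  ]
}}

```text
clock: 21.85
tcp_pos: [0.481, 0.0393, 0.0404]
orientation: [0.059, 1.571, -0.056]
contact_force: [-0.6, 7.5, 1.5]
grip_width: -0.0001
```

```bash
python3 look.py b4
```

```text
21.85 [0.48098558 0.03925568 0.04041033] (np.float64(0.07520887009987168), np.float64(0.00038832807314964635)) [-0.62931234  7.50718956  1.52879112] [ 1.48879476  0.26665787 -0.05206054] -5.8648395838617294e-05
-0.09 70 z [0.089 0.094 0.099] x [-0.017  0.015] bgr [48. 67. 96.]
-0.08 162 z [0.071 0.129 0.133] x [-0.021  0.021] bgr [ 52.  57. 142.]
-0.07 210 z [0.072 0.13  0.133] x [-0.022  0.022] bgr [ 52.  58. 145.]
-0.06 227 z [0.062 0.116 0.132] x [-0.02   0.021] bgr [ 50.  59. 101.]
-0.05 146 z [0.058 0.094 0.125] x [-0.015  0.014] bgr [47. 68. 97.]
-0.0 73 z [0.056 0.065 0.068] x [-0.012  0.014] bgr [ 74. 121.  64.]
0.01 161 z [0.062 0.065 0.068] x [-0.019  0.021] bgr [ 73. 121.  64.]
0.02 182 z [0.063 0.065 0.068] x [-0.022  0.023] bgr [ 67. 111.  59.]
0.03 162 z [0.063 0.065 0.067] x [-0.019  0.021] bgr [41. 61. 38.]
0.04 10 z [0.055 0.065 0.067] x [0.005 0.019] bgr [42. 61. 40.]
```

View pics/b4.png

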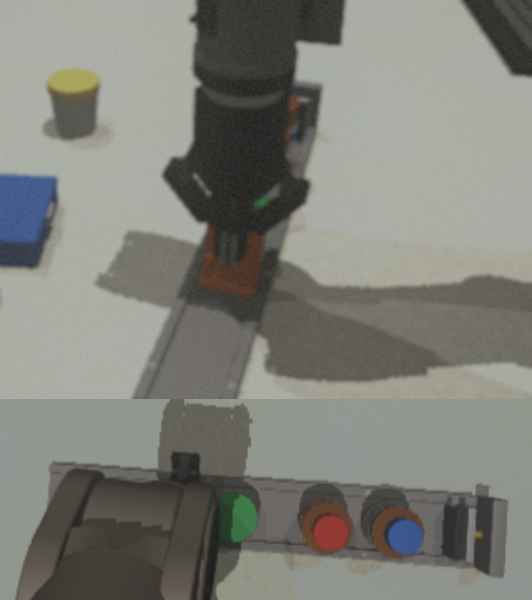

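Request:
{"api": "play_rows", "payload": {
  "plan": [
    [-1,-0.0004,-0.005,0,0],
    [-1,-0.0008,-0.01,0,0],
    [-1,-0.0011,-0.015,0,0],
    [-1,-0.0015,-0.02,0,0],
    [-1,-0.0019,-0.025,0,0],
    [-1,-0.0023,-0.03,0,0],
    [-1,-0.0025,-0.033,0,0],
    [-1,-0.0027,-0.036,0,0],
    [-1,-0.0029,-0.039,0,0],
    [-1,-0.0031,-0.042,0,0]
  ]
}}

```text
clock: 22.95
tcp_pos: [0.4777, -0.0029, 0.0404]
orientation: [0.059, 1.571, -0.056]
contact_force: [-1.1, 7.6, 2.9]
grip_width: -0.0003
```

Request:
{"api": "play_rows", "payload": {
  "plan": [
    [-1,-0.0002,-0.003,0,0],
    [-1,-0.0004,-0.006,0,0],
    [-1,-0.0006,-0.008,0,0],
    [-1,-0.0008,-0.01,0,0],
    [-1,-0.0009,-0.012,0,0],
    [-1,-0.001,-0.014,0,0]
  ]
}}

```text
clock: 23.55
tcp_pos: [0.4767, -0.0164, 0.0404]
orientation: [0.059, 1.571, -0.056]
contact_force: [-1.8, 8.3, 4.4]
grip_width: -0.0
```

```bash
python3 look.py b5; python3 -c "
from h import *
f=r.grab_frame('top');prof(f,-.2,.05)"
```

```text
23.55 [ 0.47672496 -0.01640813  0.0404085 ] (np.float64(0.019382286343998627), np.float64(0.0003133082499826578)) [-1.84716924  8.25871973  4.3736934 ] [ 1.69185963  0.3805231  -0.05168353] -1.5296625251086804e-05
-0.1 79 z [0.088 0.095 0.132] x [-0.017  0.016] bgr [45. 63. 94.]
-0.09 184 z [0.075 0.13  0.133] x [-0.022  0.022] bgr [ 48.  54. 142.]
-0.08 224 z [0.059 0.129 0.133] x [-0.022  0.023] bgr [ 48.  54. 142.]
-0.07 229 z [0.063 0.1   0.132] x [-0.019  0.02 ] bgr [43. 58. 95.]
-0.06 80 z [0.054 0.092 0.097] x [-0.013  0.014] bgr [42. 64. 94.]
-0.03 4 z [0.065 0.066 0.066] x [0.022 0.023] bgr [44.  64.5 43. ]
-0.16 15 z [0.088 0.092 0.095] x [0.003 0.014] bgr [59. 66. 90.]
-0.15 104 z [0.09  0.13  0.133] x [-0.011  0.02 ] bgr [132.5  83.   61. ]
-0.14 201 z [0.088 0.13  0.133] x [-0.021  0.023] bgr [137.  84.  58.]
-0.13 221 z [0.086 0.129 0.133] x [-0.02   0.022] bgr [130.  83.  59.]
-0.12 188 z [0.084 0.097 0.131] x [-0.017  0.018] bgr [46. 65. 92.]
-0.11 49 z [0.012 0.09  0.096] x [-0.01   0.008] bgr [45. 62. 88.]
-0.1 79 z [0.089 0.095 0.132] x [-0.017  0.016] bgr [45. 63. 94.]
-0.09 183 z [0.077 0.13  0.132] x [-0.022  0.022] bgr [ 48.  54. 142.]
-0.08 229 z [0.061 0.129 0.133] x [-0.022  0.023] bgr [ 48.  54. 142.]
-0.07 231 z [0.063 0.101 0.132] x [-0.019  0.02 ] bgr [43. 58. 95.]
-0.06 80 z [0.053 0.092 0.098] x [-0.013  0.014] bgr [42. 64. 94.]
-0.03 5 z [0.064 0.065 0.065] x [0.02  0.023] bgr [44. 63. 43.]
```

View pics/b5.png

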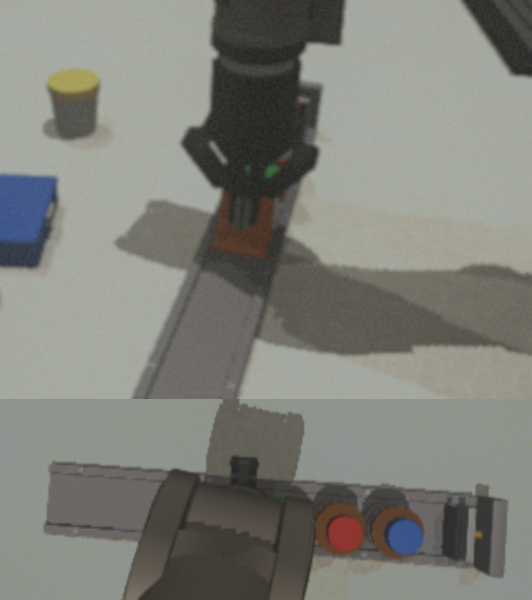

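Request:
{"api": "play_rows", "payload": {
  "plan": [
    [-1,-0.0002,-0.0025,0,0],
    [-1,-0.0004,-0.005,0,0],
    [-1,-0.0006,-0.0075,0,0],
    [-1,-0.0008,-0.01,0,0],
    [-1,-0.0009,-0.0125,0,0],
    [-1,-0.0011,-0.015,0,0]
  ]
}}

```text
clock: 24.3
tcp_pos: [0.4756, -0.0309, 0.0404]
orientation: [0.06, 1.572, -0.055]
contact_force: [-0.9, 10.7, 3.9]
grip_width: 0.0003
```

```bash
cat > pad.py <<'E'
from h import *
o=r.get_obs();print(o['clock'],lane(o['tcp_pos']),o['contact_force'])
f=r.grab_frame('top');P=cloud(f,np.ones((420,560),bool)); e=P[:,:2]@Ee; x=P[:,:2]@N-X0
k=(abs(x)<.022)&(e<-.16)&(e>-.25)&(P[:,2]>.045)&(P[:,2]<.075)
for a in np.arange(-.25,-.16,.004):
    m=k&(e>=a)&(e<a+.004)
    if m.sum()>3: print(round(a,3),m.sum(),np.percentile(P[m,2],[5,50,95]).round(3))
for l in('fallen','neighbour'):
  for m in r.outline_of(f,l)[:1]:
    Q=cloud(f,m['mask']); T=Q[Q[:,2]>.124]; print(l,m['conf'],np.percentile(Q[:,2],98),np.percentile(T[:,:2]@Ee,[2,50,98]).round(4))
cv2.imwrite('pics/pad%d.png'%(o['clock']*100),cv2.resize(f['pixels'][200:350,140:460],None,fx=2.5,fy=2.5))
E
python3 pad.py
```

```text
24.3 (np.float64(0.004886712456514246), np.float64(0.0002461574657920407)) [-0.8882981  10.73235627  3.92344239]
-0.242 65 [0.063 0.065 0.067]
-0.238 65 [0.063 0.066 0.068]
-0.234 67 [0.064 0.066 0.068]
-0.23 145 [0.046 0.059 0.067]
-0.218 7 [0.054 0.055 0.056]
-0.214 60 [0.055 0.057 0.058]
-0.21 102 [0.046 0.056 0.058]
-0.206 4 [0.049 0.055 0.058]
-0.202 40 [0.055 0.057 0.059]
-0.198 106 [0.046 0.056 0.06 ]
fallen 0.59 0.13244715325644968 [-0.106  -0.0915 -0.0772]
neighbour 0.71 0.1326815169115432 [-0.1557 -0.1411 -0.127 ]
```

Request:
{"api": "play_rows", "payload": {
  "plan": [
    [-1,-0.0002,-0.003,0,0],
    [-1,-0.0004,-0.006,0,0],
    [-1,-0.0007,-0.009,0,0],
    [-1,-0.0009,-0.012,0,0],
    [-1,-0.0011,-0.015,0,0],
    [-1,-0.0013,-0.018,0,0],
    [-1,-0.0015,-0.0205,0,0],
    [-1,-0.0017,-0.0225,0,0],
    [-1,-0.0018,-0.024,0,0]
  ]
}}

```text
clock: 25.35
tcp_pos: [0.4737, -0.0549, 0.0404]
orientation: [0.06, 1.572, -0.055]
contact_force: [-2.1, 10.7, 5.5]
grip_width: 0.0002
```

```bash
python3 pad.py
```

```text
25.35 (np.float64(-0.019271448157002276), np.float64(0.0001962323097962071)) [-2.10161399 10.71091461  5.49750482]
-0.242 60 [0.064 0.066 0.067]
-0.238 65 [0.064 0.066 0.067]
-0.234 69 [0.064 0.066 0.068]
-0.23 150 [0.047 0.06  0.067]
-0.214 63 [0.055 0.056 0.059]
-0.21 107 [0.046 0.055 0.058]
-0.202 29 [0.056 0.057 0.059]
-0.198 25 [0.048 0.057 0.059]Traceback (most recent call last):
  File "pad.py", line 10, in <module>
    Q=cloud(f,m['mask']); T=Q[Q[:,2]>.124]; print(l,m['conf'],np.percentile(Q[:,2],98),np.percentile(T[:,:2]@Ee,[2,50,98]).round(4))
                                                                                       ~~~~~~~~~~~~~^^^^^^^^^^^^^^^^^^^^^^
    return _quantile_unchecked(
        a, q, axis, out, overwrite_input, method, keepdims, weights)
    return _ureduce(a,
                    func=_quantile_ureduce_func,
    ...<5 lines>...
                    overwrite_input=overwrite_input,
                    method=method)
    r = func(a, **kwargs)
    result = _quantile(arr,
                       quantiles=q,
    ...<2 lines>...
                       out=out,
                       weights=wgt)
    slices_having_nans = np.isnan(arr[-1, ...])
                                  ~~~^^^^^^^^^
IndexError: index -1 is out of bounds for axis 0 with size 0
```

```bash
ls pics|grep pad; cp pics/pad2535.png pics/p.png 2>/dev/null || cp pics/pad2534.png pics/p.png
```

```text
pad2430.pngcp: cannot stat 'pics/pad2534.png': No such file or directory
```

Request:
{"api": "play_rows", "payload": {
  "plan": [
    [-1,-0.0001,-0.001,0,0],
    [-1,-0.0001,-0.002,0,0],
    [-1,-0.0002,-0.002,0,0]
  ]
}}

```text
clock: 25.75
tcp_pos: [0.4736, -0.057, 0.0404]
orientation: [0.06, 1.572, -0.055]
contact_force: [-1.4, 9.0, 4.9]
grip_width: 0.0
```

```bash
python3 look.py b6 | head -1
```

```text
25.75 [ 0.47355398 -0.05698736  0.04041432] (np.float64(-0.021320473079771463), np.float64(0.00019382847469556763)) [-1.40792219  8.96299006  4.90232582] [1.90498875 0.29345102 0.00884758] 8.413514095868695e-06
```

View pics/b6.png

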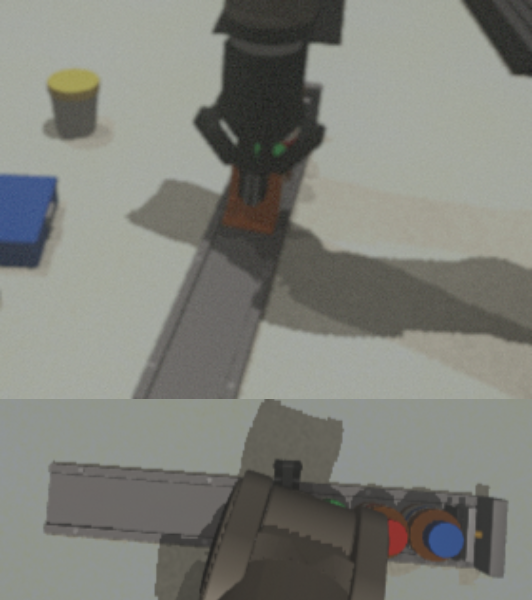

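Request:
{"api": "play_rows", "payload": {
  "plan": [
    [-1,-0.0001,-0.001,0,0],
    [-1,-0.0001,-0.002,0,0]
  ]
}}

```text
clock: 26.05
tcp_pos: [0.4734, -0.0587, 0.0404]
orientation: [0.06, 1.572, -0.054]
contact_force: [-1.8, 12.0, 4.6]
grip_width: -0.0002
```

Request:
{"api": "play_rows", "payload": {
  "plan": [
    [-1,-0.0001,-0.001,0,0],
    [-1,-0.0001,-0.002,0,0]
  ]
}}

```text
clock: 26.25
tcp_pos: [0.4733, -0.0601, 0.0404]
orientation: [0.06, 1.572, -0.054]
contact_force: [-2.2, 13.0, 5.6]
grip_width: -0.0001
```

Request:
{"api": "play_rows", "payload": {
  "plan": [
    [-1,-0.0001,-0.001,0,0],
    [-1,-0.0001,-0.002,0,0],
    [-1,-0.0001,-0.002,0,0]
  ]
}}

```text
clock: 26.55
tcp_pos: [0.4731, -0.0618, 0.0404]
orientation: [0.06, 1.572, -0.053]
contact_force: [-2.4, 13.9, 5.4]
grip_width: 0.0001
```

```bash
python3 -c "
from h import *
import time
for i in range(4):
  f=r.grab_frame('top'); print(r.get_obs()['contact_force'],lane(r.get_obs()['tcp_pos']))
P=cloud(f,np.ones((420,560),bool)); e=P[:,:2]@Ee; x=P[:,:2]@N-X0
k=(e<-.19)&(e>-.25)&(P[:,2]>.045)&(P[:,2]<.075)&(abs(x)<.026)
print(np.histogram(e[k],bins=np.arange(-.25,-.188,.002)))
cv2.imwrite('pics/p1.png',cv2.resize(f['pixels'][220:330,260:460],None,fx=4,fy=4))
"
```

```text
[-1.64521496 12.75628945  6.74141124] (np.float64(-0.02618078583937915), np.float64(0.0001485647406645474))
[-1.647548  11.8115661  6.3039751] (np.float64(-0.026181200467268264), np.float64(0.00015782178149947867))
[-2.3705941  13.40647839  6.85048179] (np.float64(-0.02615334124535559), np.float64(0.0001838122613130322))
[-2.23845947 13.37851339  5.80391516] (np.float64(-0.02616328921077335), np.float64(0.00016800448938575352))
(array([  0,   0,   0,   1,  34,  40,  39,  41,  38,  43,  41, 128,   1,
         0,   0,   0,   0,   8,  38,  37,  39,  45,   2,  13,  13,  17,
         4,   0,   0,   0]), array([-0.25 , -0.248, -0.246, -0.244, -0.242, -0.24 , -0.238, -0.236,
       -0.234, -0.232, -0.23 , -0.228, -0.226, -0.224, -0.222, -0.22 ,
       -0.218, -0.216, -0.214, -0.212, -0.21 , -0.208, -0.206, -0.204,
       -0.202, -0.2  , -0.198, -0.196, -0.194, -0.192, -0.19 ]))
```

View pics/p1.png

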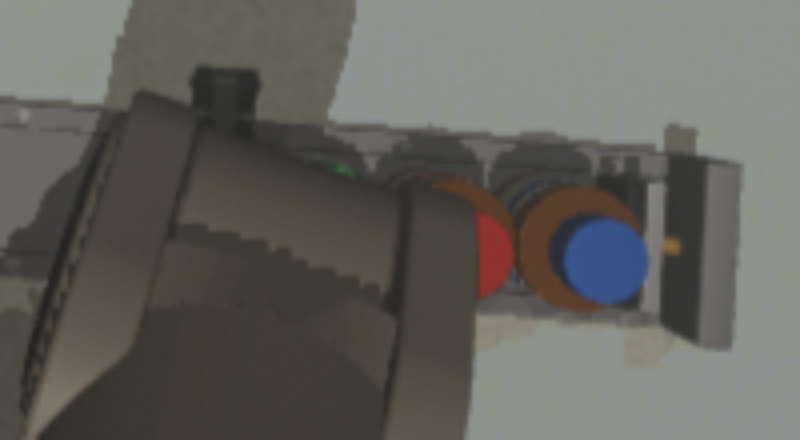

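Request:
{"api": "play_rows", "payload": {
  "plan": [
    [-1,-0.0001,-0.0007,0,0],
    [-1,-0.0001,-0.0014,0,0],
    [-1,-0.0001,-0.0014,0,0]
  ]
}}

```text
clock: 27.05
tcp_pos: [0.4731, -0.0628, 0.0404]
orientation: [0.06, 1.573, -0.053]
contact_force: [-2.5, 14.0, 7.1]
grip_width: 0.0
```

Request:
{"api": "play_rows", "payload": {
  "plan": [
    [-1,0,-0.0006,0,0],
    [-1,-0.0001,-0.0012,0,0],
    [-1,-0.0001,-0.0012,0,0]
  ]
}}

```text
clock: 27.35
tcp_pos: [0.473, -0.0637, 0.0404]
orientation: [0.06, 1.573, -0.052]
contact_force: [-1.5, 15.1, 6.4]
grip_width: -0.0001
```

```bash
cat > pm.py <<'E'
from h import *
H=0;F=[]
for i in range(4):
  f=r.grab_frame('top'); F.append(r.get_obs()['contact_force'])
  P=cloud(f,np.ones((420,560),bool)); e=P[:,:2]@Ee; x=P[:,:2]@N-X0
  k=(e<-.19)&(e>-.222)&(P[:,2]>.045)&(P[:,2]<.075)&(abs(x)<.026)
  H=H+np.histogram(e[k],bins=np.arange(-.222,-.188,.001))[0]
print(np.mean(F,0),lane(r.get_obs()['tcp_pos']));print(dict(zip(range(-222,-189),H)))
E
python3 pm.py
```

```text
[-2.21181993 14.83422978  6.52241623] (np.float64(-0.028095611446184384), np.float64(0.00012386864089691807))
{-222: np.int64(0), -221: np.int64(0), -220: np.int64(0), -219: np.int64(0), -218: np.int64(0), -217: np.int64(0), -216: np.int64(2), -215: np.int64(28), -214: np.int64(75), -213: np.int64(82), -212: np.int64(71), -211: np.int64(73), -210: np.int64(53), -209: np.int64(55), -208: np.int64(48), -207: np.int64(47), -206: np.int64(10), -205: np.int64(41), -204: np.int64(22), -203: np.int64(29), -202: np.int64(21), -201: np.int64(34), -200: np.int64(30), -199: np.int64(0), -198: np.int64(0), -197: np.int64(0), -196: np.int64(0), -195: np.int64(0), -194: np.int64(0), -193: np.int64(0), -192: np.int64(0), -191: np.int64(0), -190: np.int64(0)}
```

Request:
{"api": "play_rows", "payload": {
  "plan": [
    [-1,0.0001,0.001,0,0],
    [-1,0.0002,0.003,0,0],
    [-1,0.0004,0.006,0,0],
    [-1,0.0007,0.01,0,0],
    [-1,0.0013,0.018,0.005,0],
    [-1,0.002,0.028,0.03,0],
    [-1,0.0025,0.035,0.07,0],
    [-1,0.003,0.07,0.115,0],
    [-1,0.003,0.115,0.15,0],
    [-1,0.003,0.16,0.16,0]
  ]
}}

```text
clock: 28.55
tcp_pos: [0.4779, 0.084, 0.2009]
orientation: [0.063, 1.565, -0.061]
contact_force: [1.9, 0.8, -0.7]
grip_width: 0.0002
```

Request:
{"api": "play_rows", "payload": {
  "plan": [
    [-1,0,0.045,0,0],
    [-1,0,0.09,0,0],
    [-1,0,0.12,0,0],
    [-1,0,0.12,0,0]
  ]
}}

```text
clock: 28.95
tcp_pos: [0.4758, 0.2093, 0.1977]
orientation: [0.054, 1.57, -0.052]
contact_force: [-0.2, -0.1, 0.5]
grip_width: -0.0001
```

```bash
python3 pm.py; python3 -c "
from h import *
g=r.grab_frame('side');f=r.grab_frame('top')
for l,z in (('fallen',.124),('neighbour',.124),('jar',.058),('follower',.056)):
  for m in r.outline_of(f,l)[:1]:
    Q=cloud(f,m['mask']); T=Q[Q[:,2]>z]; print(l,m['conf'],np.percentile(Q[:,2],98).round(4),np.percentile(T[:,:2]@Ee,[2,50,98]).round(4),np.percentile(T[:,:2]@N-X0,[2,50,98]).round(4))
for l in('slidebox','calculator','cup'):
  for m in r.outline_of(f,l)[:1]: print(l,np.median(cloud(f,m['mask']),0).round(3))
a=cv2.resize(g['pixels'][140:290,240:440],None,fx=2.6,fy=2.6); b=cv2.resize(f['pixels'][220:310,200:460],None,fx=2,fy=2)
cv2.imwrite('pics/e1.png',np.vstack([a,b])) if a.shape[1]==b.shape[1] else cv2.imwrite('pics/e1.png',a)
"
```

```text
[-0.23202858 -0.4434367  -0.47490861] (np.float64(0.2374402781834618), np.float64(-0.01623031807077996))
{-222: np.int64(0), -221: np.int64(0), -220: np.int64(0), -219: np.int64(0), -218: np.int64(0), -217: np.int64(0), -216: np.int64(2), -215: np.int64(25), -214: np.int64(77), -213: np.int64(76), -212: np.int64(76), -211: np.int64(66), -210: np.int64(57), -209: np.int64(55), -208: np.int64(45), -207: np.int64(53), -206: np.int64(19), -205: np.int64(33), -204: np.int64(24), -203: np.int64(28), -202: np.int64(24), -201: np.int64(39), -200: np.int64(24), -199: np.int64(0), -198: np.int64(0), -197: np.int64(0), -196: np.int64(0), -195: np.int64(0), -194: np.int64(0), -193: np.int64(0), -192: np.int64(0), -191: np.int64(0), -190: np.int64(0)}
fallen 0.82 0.1324 [-0.1383 -0.1239 -0.11  ] [-0.0155 -0.0005  0.013 ]
neighbour 0.69 0.1324 [-0.1879 -0.174  -0.1597] [-0.0135  0.0005  0.0144]
jar 0.94 0.0679 [-0.0972 -0.0748 -0.0526] [-0.022   0.0001  0.0226]
follower 0.96 0.0631 [-0.0497 -0.045  -0.0402] [-0.0244  0.0002  0.0247]
slidebox [0.708 0.011 0.035]
calculator [0.716 0.175 0.015]
cup [ 0.708 -0.202  0.068]
```

View pics/e1.png

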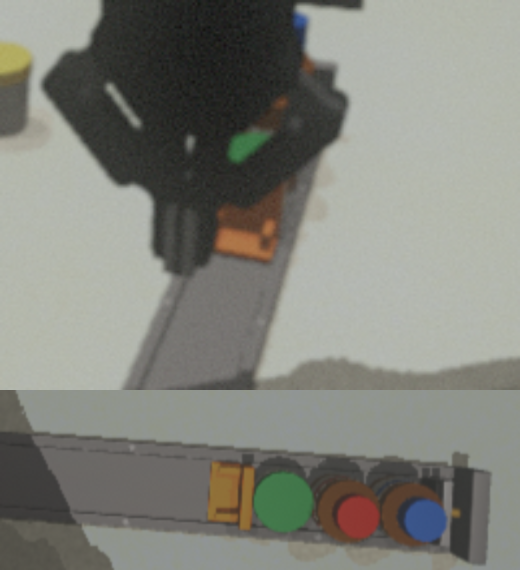

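```bash
python3 -c "
from h import *
print(r.hand_in())"
```

```text
the job is handed in; nothing more can be done
None
```

The red-capped bottle now stands between the blue-capped bottle and the jar. The orange follower holds all three pressed against the sprung pad, and I have handed the job in at about 29 s of the 64 s.

**Standing the bottle up:** The moves only allow the tool to turn about the vertical, so I could not lean it 45 degrees as described. I gripped the cap lightly and let the bottle swing down in the fingers. I then set it down on its base edge, eased it upright and let go.

**Pushing the row:** The highest reading I saw was about 15 N, and the pad looked compressed about 4 of its 6 mm.

**Last checks, with the arm clear of everything:**
- **Spacing along the lane:** It matches the parts touching:

| Pair | Measured | Expected if touching |
|---|---|---|
| blue to red | 50.1 mm | 50 mm |
| red to jar | 49.1 mm | 50 mm |
| jar to follower face | about 25 mm | 25 mm |

- **Pad:** Its face sits against the blue bottle and did not move back after I let go of the follower.
- **Upright:** The tops measured 132, 132 and 68 mm above the bench (131, 131 and 66 mm expected), so all three are standing.
- **Bystanders:** The slide box and calculator read the same as at the start, and the cup is within 1 mm.

**Things that went less well:**
- **First grip:** It held the bottle too stiffly to swing, so I set the bottle back down and gripped nearer the end of the cap. Even then it took three quick moves to swing it down.
- **Touching the blue bottle:** On the way up, the base of the red bottle probably touched the blue one at about 1.3 N. The blue bottle stayed upright and did not move measurably.

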